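Set the craft table for the next class

TASK

Get this craft table ready for the next class. The tall tin and the squat tin stand on each other's white tiles: swap them, so that the tall tin stands upright near the middle of the square tile and the squat tin near the middle of the round one. Fold both carton flaps well back over the outside and leave them open, then take out every paint pot and stand it in the shallow white tray, keeping the pots upright and leaving the other things on the table where they are.

Things in the scene. Friction and masses are not known exactly. Their poses are not given: they have to be found in the camera images.
- carton: open cardboard carton, fixed to the table, outside 228 mm (its x) by 158 mm (its y) by 100 mm high, walls and floor 4 mm. Origin: centre of its underside; z up. Holds two or three paint pots standing in a row along its x axis. Two flaps along its +y and -y walls partly cover it.
- flap_left (a joint): carton's left flap, 224 mm long (carton's x), 60 mm from hinge to free edge, 4 mm thick, hinged on the carton's own +y wall. Angle in rad: 0 = shut, level; pi/2 = upright; pi = folded right out, level; stops at 3.3. Starts at 0.95 to 1.25. Stiff crease, stays where left (0.4 N at the edge moves it): shut fingers lowered between the flaps and swept out past the wall fold it over.
- flap_right (a joint): carton's right flap, 224 mm long (carton's x), 60 mm from hinge to free edge, 4 mm thick, hinged on the carton's own -y wall. Angle in rad: 0 = shut, level; pi/2 = upright; pi = folded right out, level; stops at 3.3. Starts at 0.95 to 1.25. Stiff crease, stays where left (0.4 N at the edge moves it): shut fingers lowered between the flaps and swept out past the wall fold it over.
- flap_left_hinge (a point): middle of the left flap's hinge line, on top of the carton's +y wall, 100 mm above the table; 77 mm from the carton's middle
- flap_right_hinge (a point): middle of the right flap's hinge line, on top of the carton's -y wall, 100 mm above the table; 77 mm from the carton's middle
- flap_left_edge (a point): middle of the left flap's free edge
- flap_right_edge (a point): middle of the right flap's free edge
- pot1: paint pot, a white plastic jar with a white lid, 50 mm in diameter, 85 mm high, about 120 g, standing in the carton when present (its row place is 70 mm to the carton's -x); may be absent. Origin: centre of its underside; z up along it.
- pot2: paint pot, a white plastic jar with a white lid, 50 mm in diameter, 85 mm high, about 120 g, standing in the carton when present (its row place is the carton's middle); may be absent. Origin: centre of its underside; z up along it.
- pot3: paint pot, a white plastic jar with a white lid, 50 mm in diameter, 85 mm high, about 120 g, standing in the carton when present (its row place is 70 mm to the carton's +x); may be absent. Origin: centre of its underside; z up along it.
- tray: shallow white tray, fixed, 90 mm (its x) by 250 mm (its y), walls 4 mm thick and 12 mm high, floor 4 mm thick. Origin: centre of its underside. Room for three pots in a row along its y.
- mat_round: round white glazed tile (the mat), fixed, 116 mm in diameter, 3 mm thick. Origin: centre of its underside. The tall tin stands on it at the start; the squat tin belongs on it.
- mat_square: square white glazed tile (the mat), fixed, 116 mm by 116 mm, 3 mm thick. Origin: centre of its underside. The squat tin stands on it at the start; the tall tin belongs on it.
- tin_tall: tall grey ribbed tin, open on top, 58 mm in diameter, 120 mm high, wall 4 mm, about 200 g, with a bent-rod handle that stands 28 mm out on its own +y side. Origin: centre of its underside; z up along it.
- tin_squat: squat grey ribbed tin, open on top, 66 mm in diameter, 78 mm high, wall 4 mm, about 200 g, with a bent-rod handle that stands 28 mm out on its own +y side. Origin: centre of its underside; z up along it.
- glue_bottle: bystander: white glue bottle with blue cap, 46 mm in diameter, 140 mm high; origin under its centre
- paper_cup: bystander: open paper cup, 72 mm across the rim, 90 mm high; origin under its centre
- block_a: bystander: cork sanding block 70 by 45 by 28 mm high; origin under its centre
- block_b: bystander: cork sanding block 70 by 45 by 28 mm high; origin under its centre
- brush: bystander: paint brush 200 mm long, lying along its x; origin near its middle
- brush_jar: bystander: jar of brushes, 72 mm in diameter, 215 mm high over the brushes; origin under its centre
- water_bottle: bystander: clear bottle with blue cap, 66 mm in diameter, 200 mm high; origin under its centre

How it is judged:
By the outcome, as a careful person would: the job done as asked, in the order asked, and still so for the second after the job is handed in, with the robot touching nothing.
Of pot1, pot2, pot3 only 2 to 3 are there at a start; the rules pass over those that are not, and their reading is None.
At some moment in a run one of tin_squat may be knocked a few centimetres aside while the robot is not near it.
It also fails if it takes over 210 s, if anything falls off the work surface, if the arm or the gripper's body presses on something with over 40 N, if the wrist force passes 120 N, or if a joint passes its speed limit or range.

ROBOT

A 6-joint arm with a two-finger parallel gripper is mounted at the origin on the work surface. World frame = base frame: x ahead of the robot, y to its left, z up, the work surface at z = 0. Lengths are in m, angles in rad, forces in N, time in s.
With the tool pointing down it reaches from about 0.275 to 0.825 m from the base axis. Payload 5.2 kg.
Tool frame: the origin (TCP) lies midway between the tips of the shut fingers; the grasp point (between the pads) lies 19 mm behind it; x points along the fingers, y is the direction in which the jaws open and shut, and the axes are right-handed (so a half turn about x gives the same grasp; the last joint's range is limited). The gripper opens to 93 mm and grips with 3 to 60 N. Pads are 15 mm wide; open, the fingers measure 128 mm over their backs; the gripper's body (75 mm by 188 mm) begins 65 mm behind the grasp point.
Start: joints at [-1.375, 0.259, 1.535, -0, 1.348, -0.203], TCP at [0.214, -0.507, 0.219] pointing down, gripper open.
Joint ranges: [-3.14, 3.14], [-0.91, 2.08], [0.19, 2.58], [-1.22, 4.36], [0.22, 2.71], [-3.12, 3.12]. Speed limits (rad/s): [2.57, 2.57, 3.14, 3.14, 3.14, 3.14].

INTERFACE

Orientations are given as a unit quaternion [x, y, z, w].
In Python, from plant import robot gives the robot as it stands.
- The arm moves only by the shell command python3 -m handwheel 'ROWS' [FORCE]. ROWS is JSON, a list that holds one entry, the list of rows, each a list of 7 numbers: the opening, from 0 (shut) to 1 (fully open), then the shift along the tool's x, y, z in mm, then the turn, a rotation vector about the tool's x, y, z in rad. In form: [[[claw, x, y, z, wx, wy, wz], ...]]. A call has 1 to 20 rows; each row is the pose to reach, as a shift and turn from the pose measured when the call began, along the tool's axes at that moment; what a row does not reach only later rows make up. A row lasts 1/10 s, in which the tool goes at most 50 mm and 8.59 degrees, less where a joint would pass 70% of its speed; a pose out of reach is approached as far as the arm can. A call with a gripper value outside its range is refused whole. The fingers move at their own pace and stop on an object; FORCE is the grip in N (left out, the last holds). Time passes only in rows, so rows that repeat a pose let the fingers close. It gives the time, the measured TCP pose, the force and the opening at its end, in the units of the state.
- robot.sense(): the state, without advancing time (a new reading comes with each control period).
- robot.capture(name): name is "scene" or "side" or "wrist"; returns (picture, depth): 480x640x3 uint8, blue, green, red; 480x640 float32, m along the optical axis (not along the pixel's ray), 0 where there is no reading.
- robot.camera_params(name): a dict with "camera_matrix" (3x3 intrinsics, pixels), "position" and "orientation" of the camera in the world. Camera axes: x right, y down, z forward; pixel columns grow to the right and rows downward; lengths in m; the calibration is good to about 2 mm. A picture is of the moment at which its call begins: read the wrist's pose just before it. camera_params takes no time and is no camera call; for the wrist camera it gives the pose at the moment of the call.
- robot.job_done(): hands the job in, once; it reports no verdict.
Trained networks look in the newest picture that a camera, given by its name, has taken for a name from the list of things; names that differ only in an ending like _2 or _b are one class to them, and where a whole thing is asked for, a point or a joint stands for the part that bears it (a point fixed in the world has none). Each returns a list of dicts, best first, with "conf" (0 to 1); they miss things now and then, are a little off and sometimes report something else, mostly with a low value. They report only what shows in the picture. A call takes as long as a camera call.
- robot.outline_of(camera, label): "mask" (480x640 bool, what is visible of it) and "location" ([column, row] in pixels, amid what is visible of it).
The state is a dict: "t": time; "q": joint angles; "dq": joint speeds; "effort": joint torques, N m; "eef_pos": TCP position; "ee_rot": TCP orientation; "force": force on the tool from outside, world axes, zero at the start; "moment": the same for the moment, N m; "finger_gap": opening from 0.0 (shut) to 1.0 (fully open).
Only numpy, scipy, OpenCV 4.12 (cv2) and the standard library are available. Lean on these libraries where they do the work, as an engineer would, in place of code of your own. Each camera call takes 0.05 s, during which the arm holds its last target.

## Working session

There is one attempt and no reset: what is moved stays moved. The work goes in short steps, Python scripts to look and compute and a shell command to move; the robot and the scene stay as the last step left them, time stands still between calls to the robot, and variables do not carry over. Pictures are saved under pics/ and viewed, and the job is handed in when it is done.

```bash
ls; mkdir -p pics; cat > h.py <<'E'
import numpy as np, cv2
from plant import robot
from scipy.spatial.transform import Rotation as R
def cap(n,f=None):
    P=robot.camera_params(n); im,d=robot.capture(n)
    if f: cv2.imwrite('pics/'+f,im)
    return P,im,d
def w(P,d,m):
    v,u=np.nonzero(m&(d>0)); z=d[v,u]; K=np.array(P['camera_matrix'])
    c=np.stack([(u-K[0,2])/K[0,0]*z,(v-K[1,2])/K[1,1]*z,z],1)
    return R.from_quat(P['orientation']).apply(c)+np.array(P['position'])
E
python3 - <<'E'
from h import *
s=robot.sense();print(s)
for n in ['scene','side','wrist']:
    P,im,d=cap(n,n+'0.png');print(n,P)
E
```

```text
pics
{'t': 0.0, 'q': array([-1.37479477e+00,  2.59308448e-01,  1.53611903e+00,  9.73829413e-06,
        1.34795825e+00, -2.02803817e-01]), 'dq': array([ 2.12676774e-03, -7.69275897e-05, -1.71014889e-04, -4.20249114e-04,
       -8.95314999e-04,  5.02179936e-04]), 'effort': array([ 3.63935646e-05, -4.37314546e+01, -2.84007329e+01,  7.19441450e-02,
        4.12504049e-02, -1.35675182e-04]), 'eef_pos': array([ 0.21348794, -0.50627639,  0.21782186]), 'ee_rot': array([ 0.6931009 ,  0.14069959, -0.69308987,  0.13943172]), 'force': array([-0.59980864, -0.92210572,  0.03916449]), 'moment': array([-0.04614504, -0.00965146, -0.00762096]), 'finger_gap': 0.994884783564124}
scene {'camera_matrix': array([[459.62543088,   0.        , 323.19121773],
       [  0.        , 459.62543088, 239.04610111],
       [  0.        ,   0.        ,   1.        ]]), 'position': array([ 1.24382206, -0.23188275,  0.81932717]), 'orientation': array([ 0.77795639,  0.48823394, -0.20904268, -0.33572703])}
side {'camera_matrix': array([[557.70272826,   0.        , 328.33377532],
       [  0.        , 557.70272826, 234.57527163],
       [  0.        ,   0.        ,   1.        ]]), 'position': array([-0.03282651,  0.85520645,  1.2366683 ]), 'orientation': array([-0.31529514,  0.88401348, -0.32754032,  0.10874958])}
wrist {'camera_matrix': array([[347.24198639,   0.        , 323.05348504],
       [  0.        , 347.24198639, 241.41255387],
       [  0.        ,   0.        ,   1.        ]]), 'position': array([ 0.29172003, -0.47443221,  0.38487026]), 'orientation': array([ 0.82367041, -0.54623854, -0.08516838,  0.12624126])}
```

View pics/scene0.png

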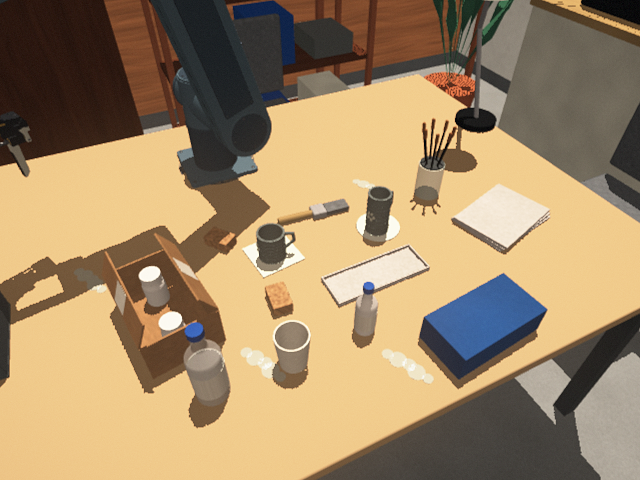

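View pics/side0.png

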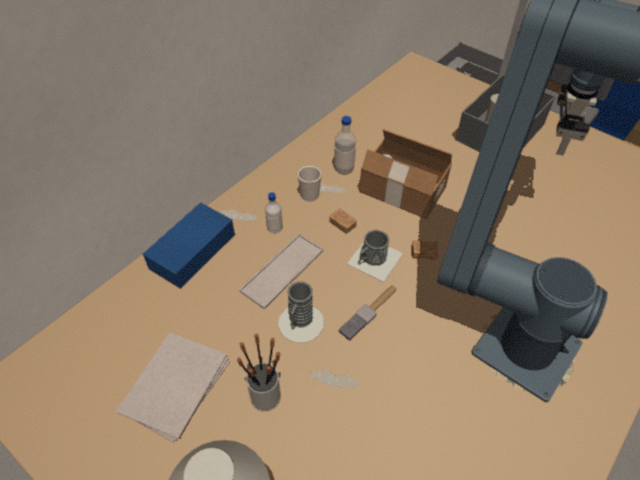

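View pics/wrist0.png

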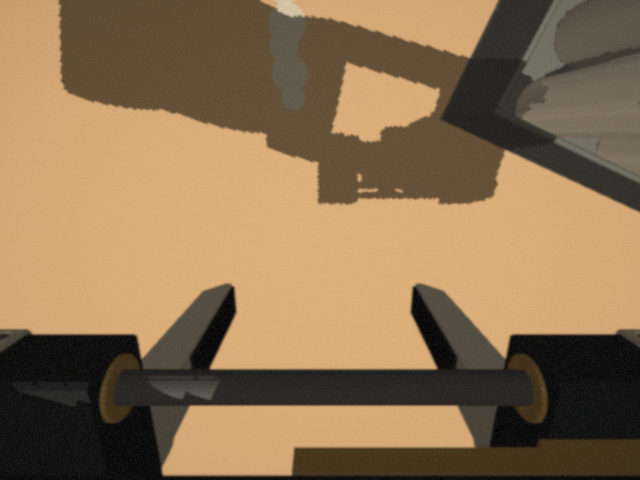

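```bash
cat > a.py <<'E'
from h import *
L=['carton','flap_left','flap_right','pot1','tray','mat_round','mat_square','tin_tall','tin_squat','glue_bottle','paper_cup','block_a','brush','brush_jar','water_bottle']
for n in ['scene','side']:
    P,im,d=cap(n)
    for l in L:
        for o in robot.outline_of(n,l)[:3]:
            if o['conf']<.3: continue
            p=w(P,d,o['mask'])
            print(n,l,round(o['conf'],2),np.round(o['location']),o['mask'].sum(),*[np.round(np.percentile(p,q,axis=0),3) for q in (2,50,98)] if len(p) else '')
E
python3 a.py
```

```text
scene carton 0.69 [166. 308.] 8242 [ 0.435 -0.352 -0.001] [ 0.559 -0.275  0.064] [ 0.679 -0.177  0.154]
scene carton 0.48 [185. 273.] 990 [ 0.442 -0.235  0.103] [ 0.561 -0.206  0.132] [ 0.654 -0.177  0.152]
scene flap_left 0.68 [187. 275.] 1039 [ 0.435 -0.236  0.067] [ 0.558 -0.206  0.131] [ 0.654 -0.177  0.152]
scene flap_right 0.65 [120. 299.] 1326 [ 0.459 -0.359  0.102] [ 0.58  -0.332  0.133] [ 0.675 -0.307  0.156]
scene pot1 0.72 [155. 284.] 850 [ 0.468 -0.298  0.009] [ 0.501 -0.275  0.061] [ 0.509 -0.253  0.089]
scene pot1 0.67 [170. 323.] 412 [ 0.61  -0.283  0.064] [ 0.633 -0.263  0.087] [ 0.649 -0.242  0.09 ]
scene pot1 0.42 [269. 265.] 778 [ 0.41  -0.049 -0.002] [ 0.488 -0.012  0.001] [0.519 0.069 0.005]
scene tray 0.77 [376. 274.] 3182 [ 0.588  0.083 -0.001] [0.63  0.206 0.003] [0.679 0.328 0.012]
scene tray 0.73 [429. 170.] 1200 [ 0.378  0.465 -0.001] [0.436 0.487 0.081] [0.457 0.538 0.209]
scene mat_round 0.69 [380. 236.] 506 [ 0.435  0.245 -0.002] [0.503 0.285 0.001] [0.539 0.353 0.007]
scene mat_square 0.67 [368. 317.] 953 [0.741 0.083 0.004] [0.766 0.097 0.076] [0.778 0
[... 2331 characters left out ...]
de block_a 0.55 [423. 251.] 479 [ 0.326 -0.124 -0.001] [ 0.361 -0.088  0.026] [ 0.398 -0.058  0.033]
side brush 0.84 [360. 315.] 851 [0.346 0.077 0.005] [0.363 0.197 0.017] [0.387 0.264 0.023]
side brush_jar 0.89 [264. 382.] 1584 [0.378 0.47  0.006] [0.402 0.516 0.102] [0.45  0.543 0.214]
side brush_jar 0.33 [417. 145.] 676 [ 0.458 -0.357  0.102] [ 0.557 -0.331  0.132] [ 0.67  -0.306  0.159]
side brush_jar 0.33 [272. 214.] 521 [0.729 0.094 0.01 ] [0.742 0.117 0.077] [0.766 0.131 0.141]
side water_bottle 0.86 [343. 147.] 953 [ 0.72  -0.239  0.009] [ 0.741 -0.207  0.101] [ 0.775 -0.191  0.2  ]
side water_bottle 0.63 [300. 330.] 858 [ 0.429  0.253 -0.002] [0.464 0.32  0.003] [0.533 0.355 0.008]
```

The scene shows the tall tin on the round tile at (378,208) and the squat tin on the square tile at (269,242). The carton around (165,305) has two pots showing, at (155,284) and (170,323), with the flaps half up. Next I'll fit the geometry.

```bash
cat > fit.py <<'E'
from h import *
from scipy.optimize import least_squares
def circ(p,r):
    f=lambda c:np.hypot(p[:,0]-c[0],p[:,1]-c[1])-r
    s=least_squares(f,np.median(p[:,:2],0),loss='soft_l1',f_scale=.002); return s.x, np.median(abs(s.fun))
def cloud(n,f=None):
    P,im,d=cap(n,f); p=w(P,d,d>0); return p,im.reshape(-1,3)[(d>0).ravel()]
def box(p,lo,hi): return np.all((p>lo)&(p<hi),1)
E
python3 - <<'E'
from fit import *
C={n:cloud(n) for n in('scene','side')}
for n,(p,c) in C.items():
    print(n)
    for nm,lo,hi,h,r in [('tall',(.43,.23),(.55,.36),.12,.029),('squat',(.4,-.06),(.53,.08),.078,.033)]:
        q=p[box(p,(*lo,.02),(*hi,.15))]; zt=np.percentile(q[:,2],99.5)
        rim=q[(q[:,2]>zt-.006)]; print(nm,'top',zt,len(rim),circ(rim,r-.001), circ(q[(q[:,2]>zt-.008)],r-.002))
        # handle
        cc,_=circ(rim,r-.002); rr=np.hypot(*(q[:,:2]-cc).T); hh=q[(rr>r+.006)&(rr<r+.032)]
        if len(hh): v=hh[:,:2].mean(0)-cc; print(' handle',len(hh),np.degrees(np.arctan2(v[1],v[0])),hh.min(0),hh.max(0), rr[(rr<r+.04)].max())
    q=p[box(p,(.4,-.4,.085),(.7,-.15,.1035))]; print('wall',np.percentile(q,[1,99],axis=0),cv2.minAreaRect(q[:,:2].astype(np.float32)))
    for nm,lo,hi in [('round',(.41,.22),(.56,.38)),('square',(.38,-.08),(.54,.09)),('tray',(.56,.06),(.7,.35))]:
        k=box(p,(*lo,-.006),(*hi,.02))&(c.min(1)>120)&((c.max(1).astype(int)-c.min(1))<70)
        q=p[k].astype(np.float32); print(nm,len(q),cv2.minAreaRect(q[:,:2]),cv2.minEnclosingCircle(q[:,:2]),np.median(q[:,2]))
    k=box(p,(.45,-.32,.08),(.7,-.22,.095))&(c.min(1)>100); q=p[k]
    for lo,hi in((.45,.54),(.54,.6),(.6,.7)):
        a=q[(q[:,0]>lo)&(q[:,0]<hi)]; 
        if len(a)>20: print('pot',circ(a,.0235),np.median(a,0),a.min(0),a.max(0))
E
```

```text
scene
tall top 0.12316453762832322 139 (array([0.4932294 , 0.28904771]), np.float64(0.0012880685490570948)) (array([0.493464 , 0.2889231]), np.float64(0.0014531586128165436))
 handle 21 105.46436215405258 [0.47639809 0.33481325 0.05676647] [0.48167939 0.34130382 0.10145781] 0.05428886224115711
squat top 0.0815329127570727 164 (array([0.46566219, 0.00706726]), np.float64(0.001576054232960842)) (array([0.46590158, 0.00700284]), np.float64(0.0013768345928558013))
 handle 68 77.47566316436266 [0.47188287 0.0453584  0.02740916] [0.48084692 0.06609069 0.07062166] 0.05966644878915417
wall [[ 0.4359756  -0.35491767  0.0851492 ]
 [ 0.67887464 -0.17456196  0.10284262]] ((0.5547369122505188, -0.26809489727020264), (0.23306281864643097, 0.16111384332180023), 9.57723617553711)Traceback (most recent call last):
  File "<stdin>", line 14, in <module>
cv2.error: OpenCV(4.12.0) /io/opencv/modules/imgproc/src/convhull.cpp:143: error: (-215:Assertion failed) total >= 0 && (depth == CV_32F || depth == CV_32S) in function 'convexHull'
```

```bash
python3 - <<'E'
from h import *
P,a,d=cap('scene');P,b,d=cap('side')
x=cv2.resize(a[220:390,90:240],None,fx=3,fy=3);y=cv2.resize(b[220:350,260:420],None,fx=2.5,fy=2.5)
y=cv2.copyMakeBorder(y,0,510-len(y),0,0,0)[:510,:350]
cv2.imwrite('pics/z1.png',np.hstack([x,y]))
E
```

```text
(no output)
```

View pics/z1.png

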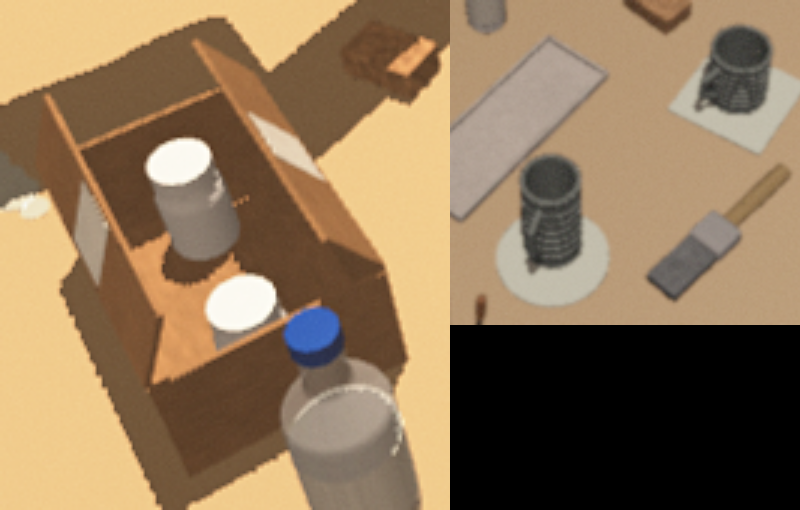

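The crops show two pots, in the -x and +x places, with the middle one empty. The tall tin's handle is at about 105° and the squat tin's at about 77°. Next are the tiles, tray and pots.

```bash
python3 - <<'E'
from fit import *
acc={}
for n in('scene','side'):
    P,im,d=cap(n); K=P['camera_matrix']
    for l,lo,hi in [('mat_round',(.41,.22),(.56,.38)),('mat_square',(.38,-.08),(.54,.09)),('tray',(.56,.06),(.7,.35))]:
        # colour: tile is less saturated than table
        p=w(P,d,d>0); c=im.reshape(-1,3)[(d>0).ravel()].astype(int)
        k=box(p,(*lo,-.008),(*hi,.018)); 
        s=1-c.min(1)/np.maximum(c.max(1),1); k&=(s<.33)&(c.max(1)>90)
        q=p[k].astype(np.float32)
        print(n,l,len(q), 'zmed',np.median(q[:,2]) if len(q) else 0)
        acc.setdefault(l,[]).append(q[:,:2])
        if len(q)>10: print('  rect',cv2.minAreaRect(q[:,:2]),'circ',cv2.minEnclosingCircle(q[:,:2]))
    for o in robot.outline_of(n,'pot1'):
        if o['conf']<.3: continue
        q=w(P,d,o['mask']); q=q[q[:,2]>.079]
        if len(q)>20: print(n,'pot',o['conf'],circ(q,.024),q.min(0),q.max(0),np.median(q,0))
    p=w(P,d,d>0); q=p[box(p,(.4,-.4,.085),(.7,-.15,.1035))]; print('wall',cv2.minAreaRect(q[:,:2].astype(np.float32)))
    q=p[box(p,(.42,-.4,.105),(.7,-.15,.17))]; 
    for nm,a in(('right',q[q[:,1]<-.29+(q[:,0]-.555)*.17]),('left',q[q[:,1]>-.29+.04+(q[:,0]-.555)*.17])):
        print(nm,len(a),np.percentile(a,[1,99],axis=0))
for l,q in acc.items():
    q=np.vstack(q); print(l,cv2.minAreaRect(q),cv2.minEnclosingCircle(q))
E
```

```text
scene mat_round 548 zmed 0.0014155156Traceback (most recent call last):
  File "<stdin>", line 13, in <module>
cv2.error: OpenCV(4.12.0) /io/opencv/modules/imgproc/src/convhull.cpp:143: error: (-215:Assertion failed) total >= 0 && (depth == CV_32F || depth == CV_32S) in function 'convexHull'
```

```bash
cat > t.py <<'E'
from fit import *
acc={}
H=lambda q:np.ascontiguousarray(q[:,:2],dtype=np.float32)
for n in('scene','side'):
    P,im,d=cap(n)
    p=w(P,d,d>0); c=im.reshape(-1,3)[(d>0).ravel()].astype(int)
    for l,lo,hi in [('mat_round',(.41,.22),(.56,.38)),('mat_square',(.38,-.08),(.54,.09)),('tray',(.56,.06),(.7,.35))]:
        k=box(p,(*lo,-.008),(*hi,.018)); 
        s=1-c.min(1)/np.maximum(c.max(1),1); k&=(s<.33)&(c.max(1)>90)
        q=p[k]
        acc.setdefault(l,[]).append(H(q))
        print(n,l,len(q), 'zmed',np.median(q[:,2]),'rect',cv2.minAreaRect(H(q)),'circ',cv2.minEnclosingCircle(H(q)))
    for o in robot.outline_of(n,'pot1'):
        if o['conf']<.3: continue
        q=w(P,d,o['mask']); q=q[q[:,2]>.079]
        if len(q)>20: print(n,'pot',o['conf'],circ(q,.024),q.min(0),q.max(0),np.median(q,0))
    q=p[box(p,(.4,-.4,.085),(.7,-.15,.1035))]; print('wall',cv2.minAreaRect(H(q)))
    q=p[box(p,(.42,-.4,.105),(.7,-.15,.17))]; 
    for nm,a in(('right',q[q[:,1]<-.29+(q[:,0]-.555)*.17]),('left',q[q[:,1]>-.29+.04+(q[:,0]-.555)*.17])):
        print(nm,len(a),np.percentile(a,[1,99],axis=0))
for l,q in acc.items():
    q=np.vstack(q); print(l,cv2.minAreaRect(q),cv2.minEnclosingCircle(q))
E
python3 t.py
```

```text
scene mat_round 549 zmed 0.0014173613013889197 rect ((0.48672524094581604, 0.2980637848377228), (0.11570528894662857, 0.11175445467233658), 59.26431655883789) circ ((0.48187747597694397, 0.302871435880661), 0.06312328577041626)
scene mat_square 872 zmed 0.0013567446719945364 rect ((0.4550011456012726, 0.014785930514335632), (0.12734100222587585, 0.12525711953639984), 7.081884384155273) circ ((0.4560556709766388, 0.009211773984134197), 0.08239150047302246)
scene tray 3132 zmed 0.00307088847742093 rect ((0.6304329633712769, 0.2111680805683136), (0.11448689550161362, 0.26130443811416626), 1.3159277439117432) circ ((0.6277171969413757, 0.2110850065946579), 0.13803686201572418)
scene pot 0.92 (array([ 0.62454109, -0.25633286]), np.float64(0.006668975132865188)) [ 0.60609939 -0.28433156  0.07944214] [ 0.66428938 -0.24036737  0.09898267] [ 0.63171179 -0.26246237  0.08744518]
scene pot 0.56 (array([ 0.48058828, -0.26941342]), np.float64(0.005881067062298167)) [ 0.46251994 -0.29819486  0.07910822] [ 0.50877872 -0.25492091  0.09254813] [ 0.48828571 -0.27598911  0.08708649]
wall ((0.55493485927
[... 1079 characters left out ...]
5733  -0.35713381  0.10531835]
 [ 0.67237916 -0.30363401  0.15895108]]
left 1463 [[ 0.43344618 -0.23454464  0.10537668]
 [ 0.6510699  -0.17556679  0.15426938]]
mat_round ((0.4831417500972748, 0.29738467931747437), (0.1319633424282074, 0.12541498243808746), 85.02635955810547) ((0.4771062731742859, 0.2937057614326477), 0.07108679413795471)
mat_square ((0.459577351808548, 0.0001768171787261963), (0.14361993968486786, 0.15329666435718536), 4.38723087310791) ((0.46023282408714294, 0.0014051077887415886), 0.09374753385782242)
tray ((0.6267919540405273, 0.20616364479064941), (0.12174433469772339, 0.2713051438331604), 1.5162887573242188) ((0.6302605867385864, 0.207538440823555), 0.14228147268295288)
```

```bash
cat > m.py <<'E'
from fit import *
from scipy.optimize import minimize
def tile(n,label,shape,c0,ex=None):
    P,im,d=cap(n); K=np.array(P['camera_matrix'])
    o=[o for o in robot.outline_of(n,label)]; 
    best=None
    for x in o:
        q=w(P,d,x['mask'])
        if len(q) and np.hypot(*(np.median(q,0)[:2]-c0))<.07: best=x; break
    if best is None: return None
    # project all px in neighbourhood to plane z
    z=.003 if shape!='tray' else .010
    v,u=np.mgrid[0:480,0:640]; r=np.stack([(u-K[0,2])/K[0,0],(v-K[1,2])/K[1,1],np.ones_like(u)],-1).reshape(-1,3)
    r=R.from_quat(P['orientation']).apply(r); t=(z-P['position'][2])/r[:,2]; X=(np.array(P['position'])+r*t[:,None])[:,:2]
    m=best['mask'].ravel()
    hgt=w(P,d,np.ones_like(d,bool)) ; full=np.zeros(480*640); full[(d>0).ravel()]=hgt[:,2]
    near=(np.abs(X-c0).max(1)<.2)&(full<(.02))&(t>0)
    X=X[near]; m=m[near]
    def f(a):
        c,s=np.cos(a[2]),np.sin(a[2]); y=(X-a[:2])@np.array([[c,-s],[s,c]])
        if shape=='round': e=.058-np.hypot(*y.T)
        elif shape=='square': e=.058-np.abs(y).max(1)
        else: e=np.minimum(.045-abs(y[:,0]),.125-abs(y[:,1]))
        i=1/(1+np.exp(-np.clip(e/.001,-50,50))); return -(np.minimum(i,m).sum()/np.maximum(i,m).sum())
    b=min((minimize(f,[*c0,a],method='Nelder-Mead',options=dict(initial_simplex=[[*c0,a],[c0[0]+.01,c0[1],a],[c0[0],c0[1]+.01,a],[*c0,a+.2]])) for a in((0,.3,.6,.9,1.2) if shape=='square' else (0,))),key=lambda b:b.fun)
    return best['conf'],b.x.round(4),-b.fun
E
python3 - <<'E'
from m import *
for n in('scene','side'):
    print(n,tile(n,'mat_round','round',np.array([.484,.301])),tile(n,'mat_square','square',np.array([.459,.011])),tile(n,'tray','tray',np.array([.629,.207])))
    p,c=cloud(n); k=box(p,(-.1,-.9,.02),(1,-.37,.3)); q=p[k]
    g,ct=np.unique((q[:,:2]/.05).round(),axis=0,return_counts=True)
    print([(*(a*.05).round(2),round(q[((q[:,:2]/.05).round()==a).all(1)][:,2].max(),2)) for a,cc in zip(g,ct) if cc>15])
s=robot.sense();print(R.from_quat(s['ee_rot']).as_matrix().round(3))
E
```

```text
scene (0.77, array([0.4874, 0.2981, 0.0633]), np.float64(0.7836890615054107)) (0.79, array([0.4639, 0.0096, 0.1314]), np.float64(0.7856946253371658)) None
[(np.float64(0.2), np.float64(-0.45), np.float64(0.3)), (np.float64(0.35), np.float64(-0.6), np.float64(0.05)), (np.float64(0.4), np.float64(-0.6), np.float64(0.05)), (np.float64(0.45), np.float64(-0.6), np.float64(0.05)), (np.float64(0.5), np.float64(-0.6), np.float64(0.04)), (np.float64(0.55), np.float64(-0.6), np.float64(0.04))]
side (0.88, array([0.4808, 0.3028, 0.0753]), np.float64(0.8807123384979545)) (0.58, array([0.4569, 0.0145, 1.6996]), np.float64(0.842071892345392)) (0.56, array([0.6286, 0.2105, 0.0233]), np.float64(0.9012641243122371))
[(np.float64(0.2), np.float64(-0.45), np.float64(0.3)), (np.float64(0.35), np.float64(-0.85), np.float64(0.12)), (np.float64(0.35), np.float64(-0.8), np.float64(0.13)), (np.float64(0.35), np.float64(-0.75), np.float64(0.13)), (np.float64(0.35), np.float64(-0.7), np.float64(0.12)), (np.float64(0.4), np.float64(-0.85), np.float64(0.12)), (np.float64(0.45), np.float64(-0.65), np.float64(0.16)), (np.float64(0.45), np.float64(-0.6), np.float64(0.12)), (np.float64(0.45), np.float64(-0.55), np.float64(0.12)), (np.float64(0.5), np.float64(-0.65), np.float64(0.16)), (np.float64(0.5), np.float64(-0.6), np.float64(0.12)), (np.float64(0.5), np.float64(-0.55), np.float64(0.12)), (np.float64(0.55), np.float64(-0.85), np.float64(0.13)), (np.float64(0.55), np.float64(-0.8), np.float64(0.12)), (np.float64(0.55), np.float64(-0.75), np.float64(0.12)), (np.float64(0.55), np.float64(-0.7), np.float64(0.13)), (np.float64(0.55), np.float64(-0.65), np.float64(0.12)), (np.float64(0.55), np.float64(-0.6), np.float64(0.12))]
[[ 0.     0.388 -0.922]
 [-0.    -0.922 -0.388]
 [-1.     0.     0.   ]]
```

```bash
cat >> h.py <<'E'
def plan(x,y,z,phi):
    "shift mm and rotvec, tool axes, to TCP x,y,z with jaw dir phi (deg)"
    s=robot.sense(); A=R.from_quat(s['ee_rot']); a=np.radians(phi); c,sn=np.cos(a),np.sin(a)
    T=R.from_matrix(np.array([[0,c,sn],[0,sn,-c],[-1,0,0]]))
    print('shift',(A.inv().apply(np.array([x,y,z])-s['eef_pos'])*1000).round(0),'rv',(A.inv()*T).as_rotvec().round(3),'rows by deg',round(np.degrees((A.inv()*T).magnitude())/8.59,1))
E
python3 - <<'E'
from fit import *
p,c=cloud('side')
for nm,lo,hi,r in [('tall',(.43,.23),(.55,.36),.029),('squat',(.4,-.06),(.53,.08),.033)]:
        q=p[box(p,(*lo,.02),(*hi,.15))]; zt=np.percentile(q[:,2],99)
        rim=q[(q[:,2]>zt-.007)]; cc,e=circ(rim,r-.002); print(nm,zt,len(rim),cc,e)
        rr=np.hypot(*(q[:,:2]-cc).T); hh=q[(rr>r+.006)&(rr<r+.032)]
        if len(hh): v=hh[:,:2].mean(0)-cc; print(' handle',len(hh),np.degrees(np.arctan2(v[1],v[0])))
plan(.486,.291,.30,15)
E
```

```text
tall 0.1254582283850235 146 [0.49033402 0.29186029] 0.0016054270754921954
 handle 60 108.87064953021856
squat 0.0833503716774348 131 [0.46224913 0.0095007 ] 0.001578604136216001
 handle 47 79.91252146076629
shift [ -81. -629. -561.] rv [-1.434 -0.     0.   ] rows by deg 9.6
```

```bash
python3 -m handwheel '[[[1,-40,0,0,0,0,0],[1,-81,-20,-20,-0.1,0,0],[1,-81,-60,-50,-0.2,0,0],[1,-81,-100,-85,-0.3,0,0],[1,-81,-140,-120,-0.4,0,0],[1,-81,-180,-155,-0.5,0,0],[1,-81,-220,-190,-0.6,0,0],[1,-81,-260,-225,-0.7,0,0],[1,-81,-300,-260,-0.8,0,0],[1,-81,-340,-295,-0.9,0,0],[1,-81,-380,-330,-1.0,0,0],[1,-81,-420,-365,-1.1,0,0],[1,-81,-460,-400,-1.2,0,0],[1,-81,-500,-435,-1.3,0,0],[1,-81,-535,-470,-1.4,0,0],[1,-81,-570,-505,-1.45,0,0],[1,-81,-600,-535,-1.46,0,0],[1,-81,-627,-561,-1.46,0,0],[1,-81,-627,-561,-1.46,0,0],[1,-81,-627,-561,-1.46,0,0]]]'
python3 - <<'E'
from h import *
cap('wrist','w1.png'); plan(.4917,.2905,.19,17);plan(.4917,.2905,.075,17)
E
```

```text
t: 4.95
eef_pos: [0.4871, 0.2903, 0.2987]
ee_rot: [0.422, 0.567, -0.423, 0.567]
force: [0.4, 0.4, -0.2]
finger_gap: 1.0
shift [109.   5.  -0.] rv [-0.007  0.001  0.001] rows by deg 0.0
shift [224.   6.  -0.] rv [-0.007  0.001  0.001] rows by deg 0.0
```

View pics/w1.png

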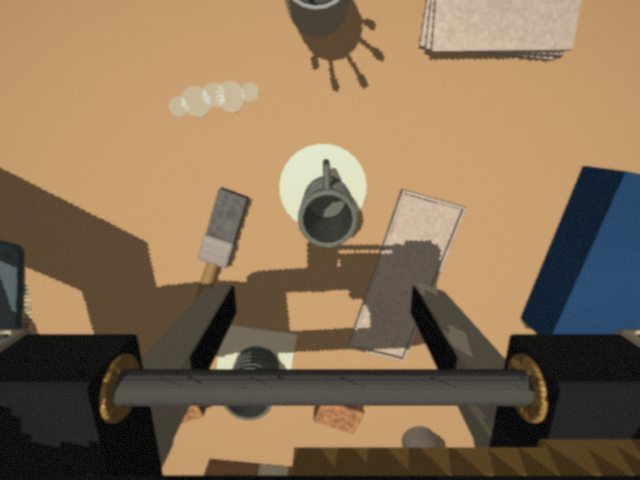

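The wrist picture shows the tall tin's rim at (328,218), with the handle at right angles to the jaws, on the round tile. I'll cross-check its position from this view.

```bash
python3 - <<'E'
from m import *
p,c=cloud('wrist')
q=p[box(p,(.43,.23,.02),(.55,.36,.15))]; zt=np.percentile(q[:,2],99); rim=q[q[:,2]>zt-.006]; print(zt,len(rim),circ(rim,.0275))
q=p[box(p,(.41,-.05,.02),(.53,.08,.15))]; zt=np.percentile(q[:,2],99); rim=q[q[:,2]>zt-.006]; print(zt,len(rim),circ(rim,.0315))
n='wrist';print(n,tile(n,'mat_round','round',np.array([.484,.301])),tile(n,'mat_square','square',np.array([.459,.011])),tile(n,'tray','tray',np.array([.629,.207])))
E
```

```text
0.1250169799135669 989 (array([0.49147603, 0.29157132]), np.float64(0.001492054784040752))
0.08228888291861086 258 (array([0.46372722, 0.01019405]), np.float64(0.0012101746428290778))
wrist (0.69, array([0.4835, 0.3014, 0.0265]), np.float64(0.7687969801328387)) (0.82, array([0.459 , 0.0123, 0.1153]), np.float64(0.8318485841778421)) (0.94, array([0.6304, 0.2078, 0.0226]), np.float64(0.9497655755559037))
```

```bash
python3 -m handwheel '[[[1,30,5,0,0,0,0],[1,60,5,0,0,0,0],[1,90,5,0,0,0,0],[1,120,5,0,0,0,0],[1,145,5,0,0,0,0],[1,165,5,0,0,0,0],[1,185,5,0,0,0,0],[1,200,5,0,0,0,0],[1,215,5,0,0,0,0],[1,224,5,0,0,0,0],[1,224,5,0,0,0,0],[0,224,5,0,0,0,0],[0,224,5,0,0,0,0],[0,224,5,0,0,0,0],[0,224,5,0,0,0,0],[0,224,5,0,0,0,0],[0,224,5,0,0,0,0],[0,224,5,0,0,0,0],[0,224,5,0,0,0,0]]]' 20
python3 - <<'E'
from h import *
plan(.48,.160,.085,17)
E
```

```text
t: 7.25
eef_pos: [0.4922, 0.2892, 0.0765]
ee_rot: [0.424, 0.566, -0.423, 0.567]
force: [-1.6, 0.9, 1.8]
finger_gap: 0.608
shift [ -9. -48. 121.] rv [-0.01   0.    -0.001] rows by deg 0.1
```

```bash
python3 -m handwheel '[[[0,-10,0,0,0,0,0],[0,-25,0,0,0,0,0],[0,-40,0,0,0,0,0],[0,-50,-5,10,0,0,0],[0,-50,-12,30,0,0,0],[0,-50,-22,55,0,0,0],[0,-50,-32,80,0,0,0],[0,-50,-40,102,0,0,0],[0,-50,-46,115,0,0,0],[0,-50,-48,121,0,0,0],[0,-35,-48,121,0,0,0],[0,-20,-48,121,0,0,0],[0,-10,-48,121,0,0,0],[0,-4,-48,121,0,0,0],[0,0,-48,121,0,0,0],[0,2,-48,121,0,0,0],[0,2,-48,121,0,0,0],[0,2,-48,121,0,0,0]]]'
python3 - <<'E'
from h import *
print(robot.sense()['eef_pos'],robot.sense()['force']);cap('side','s2.png');cap('scene','s2b.png')
E
```

```text
t: 9.05
eef_pos: [0.4807, 0.1597, 0.0749]
ee_rot: [0.424, 0.566, -0.423, 0.567]
force: [0.2, 0.5, -3.2]
finger_gap: 0.609
[0.48066962 0.15969088 0.07486119] [ 0.23798625  0.47083603 -3.24637014]
```

View pics/s2b.png

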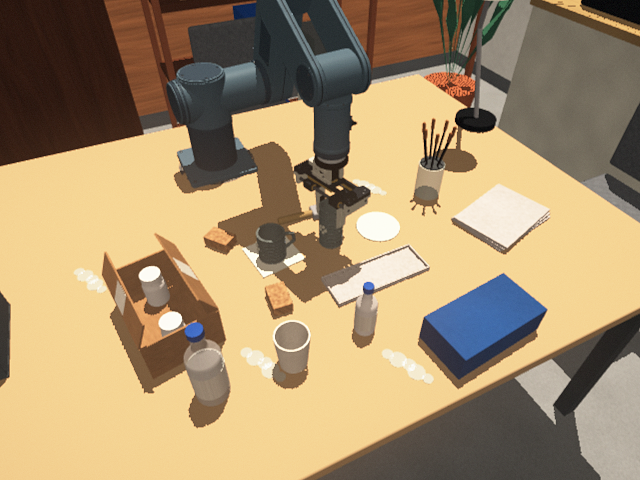

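The tall tin is at the temporary spot (330,230) and the round tile at (378,226) is free. I'll release the tin and rise.

```bash
python3 -m handwheel '[[[0,1,0,0,0,0,0],[0,2,0,0,0,0,0],[0,2,0,0,0,0,0],[1,2,0,0,0,0,0],[1,2,0,0,0,0,0],[1,2,0,0,0,0,0],[1,2,0,0,0,0,0],[1,2,0,0,0,0,0],[1,-20,0,0,0,0,0],[1,-50,0,0,0,0,0],[1,-90,0,0,0,0,0],[1,-130,0,0,0,0,0],[1,-170,0,0,0,0,0],[1,-210,0,0,0,0,0],[1,-225,0,0,0,0,0],[1,-225,0,0,0,0,0]]]'
cat > tins.py <<'E'
from m import *
for n in('scene','side','wrist'):
  P,im,d=cap(n,'tmp_%s.png'%n)
  for l,h,r in(('tin_tall',.12,.029),('tin_squat',.078,.033)):
    for o in robot.outline_of(n,l)[:3]:
        if o['conf']<.35: continue
        q=w(P,d,o['mask']); 
        if len(q)<60: continue
        zt=np.percentile(q[:,2],99); k=q[q[:,2]>zt-.007]; cc,e=circ(k,r-.0015)
        rr=np.hypot(*(q[:,:2]-cc).T); hh=q[(rr>r+.008)&(rr<r+.032)&(q[:,2]>.025)]; v=hh[:,:2].mean(0)-cc if len(hh)>4 else [0,0]
        print(n,l,round(o['conf'],2),'top',zt.round(3),'c',cc.round(4),'e',e.round(4),'handle',len(hh),np.degrees(np.arctan2(v[1],v[0])).round())
E
python3 tins.py; python3 -c "
from h import *
plan(.464,.009,.20,-11)"
```

```text
t: 10.75
eef_pos: [0.4816, 0.1597, 0.3027]
ee_rot: [0.425, 0.564, -0.422, 0.568]
force: [-0.2, 0.0, -0.9]
finger_gap: 1.004
scene tin_tall 0.75 top 0.12 c [0.4832 0.1599] e 0.0011 handle 41 108.0
scene tin_tall 0.42 top 0.03 c [ 0.6112 -0.0383] e 0.007 handle 18 100.0
scene tin_squat 0.79 top 0.081 c [0.4661 0.0067] e 0.0013 handle 17 78.0
side tin_tall 0.58 top 0.123 c [0.4789 0.1631] e 0.0015 handle 50 108.0
side tin_tall 0.37 top 0.155 c [ 0.532  -0.2019] e 0.0275 handle 300 -136.0
side tin_squat 0.67 top 0.084 c [0.4624 0.0098] e 0.0018 handle 45 79.0
wrist tin_tall 0.95 top 0.122 c [0.4805 0.1621] e 0.0015 handle 157 108.0
wrist tin_squat 0.85 top 0.083 c [0.4638 0.0096] e 0.0014 handle 148 79.0
shift [ 99. -58. 140.] rv [ 0.478 -0.    -0.   ] rows by deg 3.2
```

View pics/tmp_wrist.png

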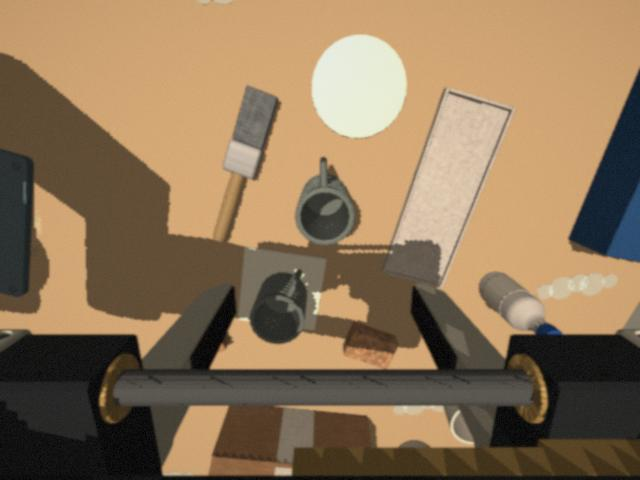

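The wrist picture shows the tall tin upright at (328,205), the squat tin at (280,300) still on the square tile, and the round tile clear at (360,85). Next I grasp the squat tin.

```bash
python3 -m handwheel '[[[1,0,-15,35,0.12,0,0],[1,0,-30,70,0.24,0,0],[1,20,-45,110,0.36,0,0],[1,50,-55,133,0.478,0,0],[1,90,-58,140,0.478,0,0],[1,130,-58,140,0.478,0,0],[1,165,-58,140,0.478,0,0],[1,195,-58,140,0.478,0,0],[1,220,-58,140,0.478,0,0],[1,240,-58,140,0.478,0,0],[1,255,-58,140,0.478,0,0],[1,263,-58,140,0.478,0,0],[1,263,-58,140,0.478,0,0]]]'
python3 - <<'E'
from h import *
plan(.464,.0095,.038,-11)
E
```

```text
t: 12.5
eef_pos: [0.4631, 0.009, 0.035]
ee_rot: [-0.545, -0.451, 0.546, -0.449]
force: [-1.4, 0.1, -0.3]
finger_gap: 1.0
shift [-3.  1. -1.] rv [ 0.    -0.     0.002] rows by deg 0.0
```

```bash
python3 -m handwheel '[[[0,0,1,-1,0,0,0],[0,0,1,-1,0,0,0],[0,0,1,-1,0,0,0],[0,0,1,-1,0,0,0],[0,0,1,-1,0,0,0],[0,0,1,-1,0,0,0],[0,0,1,-1,0,0,0],[0,-10,1,-1,0,0,0],[0,-30,1,-1,0,0,0],[0,-60,1,-1,0,0,0],[0,-95,1,-1,0,0,0],[0,-130,1,-1,0,0,0],[0,-160,1,-1,0,0,0],[0,-175,1,-1,0,0,0],[0,-175,1,-1,0,0,0]]]' 20
python3 - <<'E'
from h import *
plan(.4838,.3008,.21,-11)
plan(.4838,.3008,.035,-11)
E
```

```text
t: 14.0
eef_pos: [0.466, 0.0094, 0.2126]
ee_rot: [0.546, 0.449, -0.545, 0.451]
force: [-0.1, -0.5, -1.0]
finger_gap: 0.691
shift [   3.  -38. -289.] rv [ 0.    -0.    -0.003] rows by deg 0.0
shift [ 178.  -39. -289.] rv [ 0.    -0.    -0.003] rows by deg 0.0
```

```bash
python3 -m handwheel '[[[0,0,-2,-15,0,0,0],[0,0,-6,-45,0,0,0],[0,0,-11,-80,0,0,0],[0,0,-16,-120,0,0,0],[0,0,-22,-160,0,0,0],[0,0,-27,-200,0,0,0],[0,0,-32,-240,0,0,0],[0,5,-36,-270,0,0,0],[0,20,-38,-284,0,0,0],[0,50,-39,-289,0,0,0],[0,80,-39,-289,0,0,0],[0,110,-39,-289,0,0,0],[0,135,-39,-289,0,0,0],[0,155,-39,-289,0,0,0],[0,165,-39,-289,0,0,0],[0,172,-39,-289,0,0,0],[0,176,-39,-289,0,0,0],[0,177,-39,-289,0,0,0],[0,177,-39,-289,0,0,0]]]'
python3 -c "
from h import *
print(robot.sense()['force']);plan(.4838,.3008,.035,-11)"
```

```text
t: 15.9
eef_pos: [0.4838, 0.3006, 0.0362]
ee_rot: [0.547, 0.449, -0.544, 0.451]
force: [-0.1, -0.3, -1.6]
finger_gap: 0.693
[-0.05830477 -0.28217017 -1.59078194]
shift [ 1.  0. -0.] rv [ 0.    -0.001 -0.004] rows by deg 0.0
```

```bash
python3 -m handwheel '[[[0,1,0,0,0,0,0],[0,2,0,0,0,0,0],[0,2,0,0,0,0,0],[1,2,0,0,0,0,0],[1,2,0,0,0,0,0],[1,2,0,0,0,0,0],[1,2,0,0,0,0,0],[1,2,0,0,0,0,0],[1,-20,0,0,0,0,0],[1,-60,0,0,0,0,0],[1,-100,0,0,0,0,0],[1,-150,0,0,0,0,0],[1,-190,0,0,0,0,0],[1,-230,0,0,0,0,0],[1,-230,10,30,0,0,0],[1,-230,20,70,0,0,0],[1,-230,20,70,0,0,0]]]'
python3 tins.py; python3 -c "
from h import *
plan(.481,.162,.20,17)"
```

```text
t: 17.6
eef_pos: [0.4894, 0.2246, 0.2666]
ee_rot: [0.547, 0.447, -0.545, 0.451]
force: [0.6, 1.0, 0.3]
finger_gap: 0.997
scene tin_tall 0.84 top 0.12 c [0.4832 0.1601] e 0.0013 handle 45 108.0
scene tin_tall 0.64 top 0.081 c [0.4869 0.2978] e 0.0038 handle 63 77.0
scene tin_squat 0.7 top 0.081 c [0.4873 0.2975] e 0.0013 handle 39 78.0
side tin_tall 0.93 top 0.123 c [0.4788 0.163 ] e 0.0013 handle 52 108.0
side tin_squat 0.59 top 0.084 c [0.4838 0.3002] e 0.0016 handle 41 80.0
wrist tin_tall 0.64 top 0.122 c [0.4809 0.1626] e 0.0014 handle 239 107.0
wrist tin_squat 0.96 top 0.083 c [0.4852 0.299 ] e 0.0015 handle 162 79.0
shift [66.  5. 67.] rv [-0.487  0.    -0.004] rows by deg 3.2
```

View pics/tmp_wrist.png

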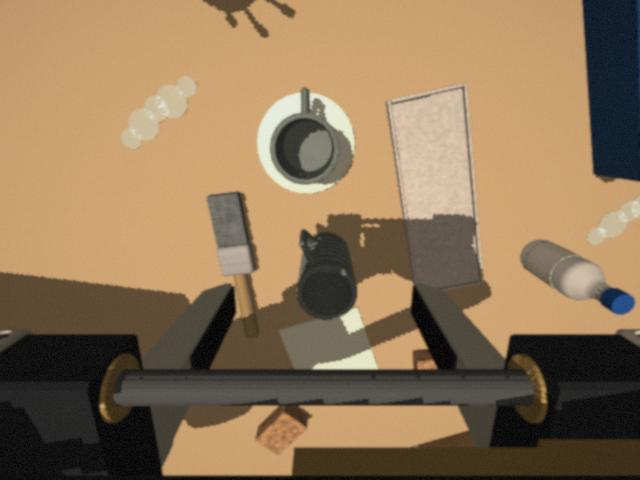

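The squat tin stands central on the round tile at (305,145). The tall tin goes next.

```bash
python3 -m handwheel '[[[1,0,2,20,-0.14,0,0],[1,10,4,45,-0.28,0,0],[1,25,5,67,-0.42,0,0],[1,50,5,67,-0.487,0,0],[1,66,5,67,-0.487,0,0],[1,95,5,67,-0.487,0,0],[1,125,5,67,-0.487,0,0],[1,150,5,67,-0.487,0,0],[1,170,5,67,-0.487,0,0],[1,185,5,67,-0.487,0,0],[1,191,5,67,-0.487,0,0],[1,191,5,67,-0.487,0,0],[0,191,5,67,-0.487,0,0],[0,191,5,67,-0.487,0,0],[0,191,5,67,-0.487,0,0],[0,191,5,67,-0.487,0,0],[0,191,5,67,-0.487,0,0],[0,191,5,67,-0.487,0,0],[0,191,5,67,-0.487,0,0],[0,191,5,67,-0.487,0,0]]]' 20
python3 - <<'E'
from h import *
plan(.459,.012,.078,17)
E
```

```text
t: 20.05
eef_pos: [0.4817, 0.1621, 0.0752]
ee_rot: [0.421, 0.567, -0.42, 0.569]
force: [-1.7, -1.5, 4.6]
finger_gap: 0.607
shift [ -3. -66. 137.] rv [ 0.     0.001 -0.003] rows by deg 0.0
```

```bash
python3 -m handwheel '[[[0,-10,0,0,0,0,0],[0,-25,0,0,0,0,0],[0,-40,0,0,0,0,0],[0,-50,-5,10,0,0,0],[0,-50,-15,30,0,0,0],[0,-50,-29,60,0,0,0],[0,-50,-43,90,0,0,0],[0,-50,-55,115,0,0,0],[0,-50,-63,130,0,0,0],[0,-50,-66,137,0,0,0],[0,-35,-66,137,0,0,0],[0,-22,-66,137,0,0,0],[0,-13,-66,137,0,0,0],[0,-8,-66,137,0,0,0],[0,-5,-66,137,0,0,0],[0,-4,-66,137,0,0,0],[0,-4,-66,137,0,0,0]]]'
python3 -c "
from h import *
print(robot.sense()['force']);plan(.459,.012,.078,17)"
```

```text
t: 21.75
eef_pos: [0.4589, 0.0119, 0.0793]
ee_rot: [0.421, 0.567, -0.42, 0.57]
force: [0.0, 0.3, -1.1]
finger_gap: 0.608
[ 0.00668505  0.30314847 -1.13856604]
shift [ 1.  0. -0.] rv [ 0.     0.001 -0.004] rows by deg 0.0
```

```bash
python3 -m handwheel '[[[0,1,0,0,0,0,0],[0,2,0,0,0,0,0],[0,2,0,0,0,0,0],[1,2,0,0,0,0,0],[1,2,0,0,0,0,0],[1,2,0,0,0,0,0],[1,2,0,0,0,0,0],[1,2,0,0,0,0,0],[1,-20,0,0,0,0,0],[1,-60,0,0,0,0,0],[1,-100,0,0,0,0,0],[1,-150,0,0,0,0,0],[1,-190,0,0,0,0,0],[0,-230,0,0,0,0,0],[0,-230,20,-30,0,0,0],[0,-230,20,-30,0,0,0],[0,-230,20,-30,0,0,0],[0,-230,20,-30,0,0,0]]]'
python3 tins.py; python3 -c "
from h import *
plan(.5535,-.2665,.25,9.6)"
```

```text
t: 23.55
eef_pos: [0.4676, 0.0461, 0.3085]
ee_rot: [0.421, 0.568, -0.42, 0.569]
force: [-0.2, -1.1, 0.0]
finger_gap: 0.617
scene tin_tall 0.96 top 0.123 c [0.462  0.0106] e 0.0014 handle 79 107.0
scene tin_squat 0.62 top 0.081 c [0.4871 0.2972] e 0.0013 handle 43 78.0
side tin_tall 0.68 top 0.126 c [0.4585 0.0139] e 0.0018 handle 48 108.0
side tin_squat 0.88 top 0.085 c [0.4836 0.301 ] e 0.0016 handle 30 80.0
wrist tin_tall 0.79 top 0.125 c [0.4599 0.0128] e 0.0015 handle 158 107.0
wrist tin_squat 0.91 top 0.082 c [0.5026 0.239 ] e 0.0012 handle 138 131.0
shift [ 60. -10. 324.] rv [ 0.129  0.001 -0.004] rows by deg 0.9
```

View pics/tmp_wrist.png

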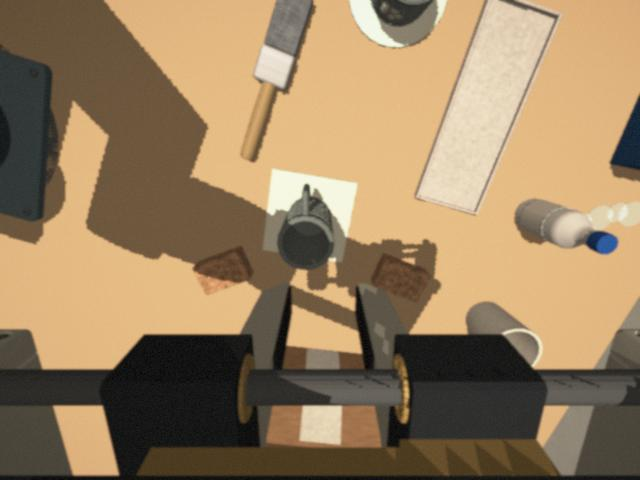

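The tall tin stands central on the square tile. The wrist's reading of the squat tin differs from the other two, at (0.503,0.239), so I'll check whether it was knocked or just cropped.

```bash
python3 tins.py; python3 -c "
from h import *
cap('scene','s3.png')"
```

```text
scene tin_tall 0.87 top 0.122 c [0.4626 0.0109] e 0.0012 handle 66 107.0
scene tin_tall 0.71 top 0.005 c [0.4746 0.0032] e 0.0201 handle 0 0.0
scene tin_squat 0.73 top 0.081 c [0.4871 0.2971] e 0.0012 handle 53 79.0
scene tin_squat 0.37 top 0.095 c [ 0.6414 -0.289 ] e 0.0072 handle 91 113.0
side tin_tall 0.83 top 0.126 c [0.4581 0.0135] e 0.0018 handle 48 107.0
side tin_tall 0.4 top 0.407 c [0.4014 0.0312] e 0.0027 handle 0 0.0
side tin_squat 0.8 top 0.084 c [0.4836 0.3007] e 0.0013 handle 30 81.0
side tin_squat 0.46 top 0.16 c [ 0.5397 -0.3112] e 0.0241 handle 129 -106.0
wrist tin_tall 0.66 top 0.125 c [0.4598 0.0128] e 0.0015 handle 160 107.0
wrist tin_squat 0.78 top 0.083 c [0.5024 0.2392] e 0.0013 handle 138 132.0
```

View pics/s3.png

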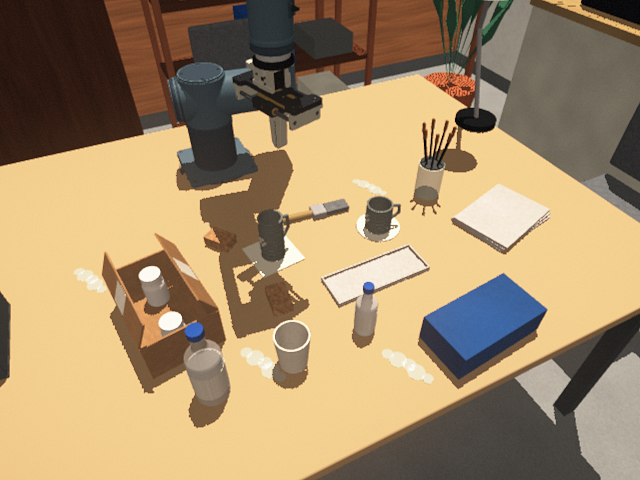

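Scene and side agree that the squat tin is still centred at (378,222); the wrist view had cropped it. Next are the flaps, starting with a hover over the carton's middle.

```bash
python3 -m handwheel '[[[0,0,-1,30,0,0,0],[0,0,-2,70,0.05,0,0],[0,0,-4,115,0.1,0,0],[0,0,-5,160,0.129,0,0],[0,10,-7,205,0.129,0,0],[0,25,-8,250,0.129,0,0],[0,40,-9,290,0.129,0,0],[0,55,-10,315,0.129,0,0],[0,60,-10,324,0.129,0,0],[0,60,-10,324,0.129,0,0],[0,60,-10,324,0.129,0,0]]]'
python3 - <<'E'
from h import *
P,im,d=cap('wrist','w4.png'); plan(.5535,-.2665,.118,9.6)
E
```

```text
t: 25.6
eef_pos: [0.5539, -0.2652, 0.2504]
ee_rot: [0.457, 0.539, -0.455, 0.542]
force: [-0.3, 0.2, 1.2]
finger_gap: 0.006
shift [133.  -2.   1.] rv [ 0.002  0.001 -0.005] rows by deg 0.0
```

View pics/w4.png

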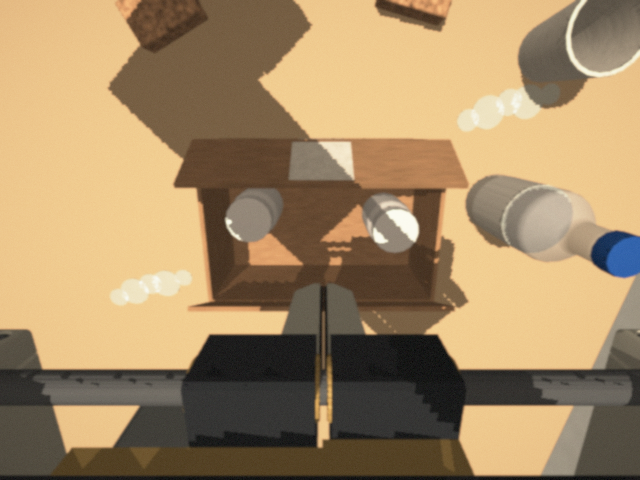

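The flaps are at (320,160) and (320,306), and the fingers point between them. Sweeping the left flap first.

```bash
python3 -m handwheel '[[[0,35,0,0,0,0,0],[0,70,0,0,0,0,0],[0,105,0,0,0,0,0],[0,132,0,0,0,0,0],[0,132,0,-15,0,0,0],[0,132,0,-30,0,0,0],[0,132,0,-45,0,0,0],[0,132,0,-60,0,0,0],[0,132,0,-75,0,0,0],[0,132,0,-90,0,0,0],[0,132,0,-105,0,0,0],[0,133,0,-115,0,0,0],[0,138,0,-121,0,0,0],[0,145,0,-122,0,0,0],[0,152,0,-122,0,0,0],[0,156,0,-122,0,0,0],[0,156,0,-122,0,0,0],[0,156,0,-122,0,0,0]]]'
python3 -c "
from h import *
cap('scene','s5.png')"
```

```text
t: 27.45
eef_pos: [0.5342, -0.1452, 0.0943]
ee_rot: [0.457, 0.539, -0.455, 0.542]
force: [-0.7, -0.2, 0.3]
finger_gap: 0.004
```

View pics/s5.png

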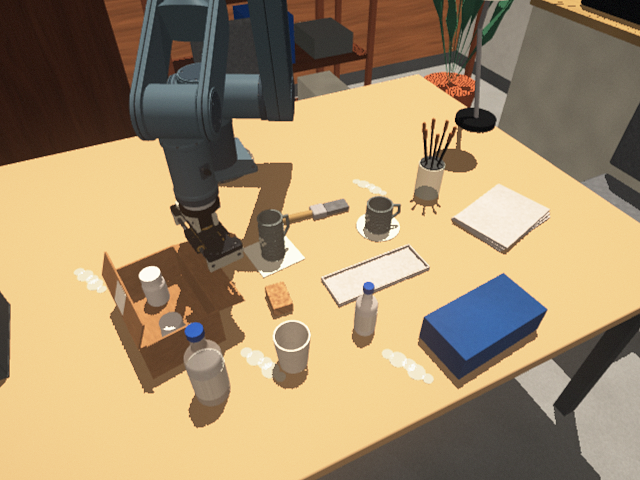

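The left flap has folded out level, around (215,270). Now the right flap.

```bash
python3 -m handwheel '[[[0,-40,0,0,0,0,0],[0,-80,0,0,0,0,0],[0,-100,0,30,0,0,0],[0,-100,0,75,0,0,0],[0,-80,0,115,0,0,0],[0,-45,0,122,0,0,0],[0,-24,0,122,0,0,0],[0,-24,0,135,0,0,0],[0,-24,0,150,0,0,0],[0,-24,0,165,0,0,0],[0,-24,0,180,0,0,0],[0,-24,0,195,0,0,0],[0,-24,0,210,0,0,0],[0,-24,0,225,0,0,0],[0,-22,0,236,0,0,0],[0,-16,0,243,0,0,0],[0,-8,0,244,0,0,0],[0,0,0,244,0,0,0],[0,0,0,244,0,0,0],[0,0,0,244,0,0,0]]]'
python3 -c "
from h import *
plan(.5535,-.2665,.30,9.6)"
```

```text
t: 29.5
eef_pos: [0.5752, -0.3858, 0.0946]
ee_rot: [0.457, 0.539, -0.455, 0.542]
force: [-0.2, -1.9, 1.5]
finger_gap: 0.003
shift [-206.   -0. -121.] rv [ 0.002  0.002 -0.004] rows by deg 0.0
```

```bash
python3 -m handwheel '[[[0,-40,0,0,0,0,0],[0,-90,0,0,0,0,0],[0,-140,0,-20,0,0,0],[0,-180,0,-60,0,0,0],[0,-206,0,-90,0,0,0],[0,-206,0,-110,0,0,0],[0.8,-206,0,-110,0,0,0],[0.8,-206,0,-110,0,0,0]]]'
cat > pots.py <<'E'
from fit import *
import sys
for n in('scene','side','wrist'):
    P,im,d=cap(n,'pot_%s.png'%n)
    for o in robot.outline_of(n,'pot1'):
        if o['conf']<.3: continue
        q=w(P,d,o['mask'])
        zt=np.percentile(q[:,2],97) if len(q)>40 else 0; k=q[(q[:,2]>zt-.006)&(q[:,2]<zt+.006)]
        if .07<zt<.11: x,r=cv2.minEnclosingCircle(np.ascontiguousarray(k[:,:2],dtype=np.float32)); print(n,round(o['conf'],2),'top',zt.round(3),'mean',k.mean(0)[:2].round(4),np.round(x,4),round(r,4))
    p=w(P,d,d>0); p=p-np.array([.5535,-.2665,0]); c,s=np.cos(np.radians(9.6)),np.sin(np.radians(9.6)); y=np.stack([p[:,0]*c+p[:,1]*s,-p[:,0]*s+p[:,1]*c,p[:,2]],1)
    for sg in(1,-1):
        k=(abs(y[:,0])<.1)&(y[:,1]*sg>.095)&(y[:,1]*sg<.15)&(y[:,2]>.04)&(y[:,2]<.17); a=y[k]
        if len(a)>50: f=np.polyfit(a[:,1]*sg,a[:,2],1); print(n,'flap','L' if sg>0 else 'R',len(a),'z',np.median(a[:,2]).round(4),'angle',(np.pi-np.arctan(f[0])).round(2),'edge',np.percentile(a[:,1]*sg,99).round(3))
E
python3 pots.py; python3 tins.py
```

```text
t: 30.3
eef_pos: [0.5555, -0.2764, 0.2996]
ee_rot: [0.456, 0.54, -0.455, 0.542]
force: [-0.5, 0.2, -0.0]
finger_gap: 0.128
scene 0.89 top 0.089 mean [ 0.487 -0.276] [ 0.4859 -0.2746] 0.0234
scene 0.62 top 0.09 mean [ 0.6296 -0.2626] [ 0.6285 -0.2631] 0.0228
scene flap L 1206 z 0.0923 angle 3.3 edge 0.134
scene flap R 1856 z 0.0924 angle 3.3 edge 0.137
side 0.78 top 0.092 mean [ 0.624 -0.258] [ 0.6251 -0.2583] 0.0244
side 0.49 top 0.093 mean [ 0.4803 -0.2698] [ 0.4795 -0.2707] 0.0227
side flap L 845 z 0.0934 angle 3.29 edge 0.139
side flap R 391 z 0.0938 angle 3.33 edge 0.139
wrist 0.96 top 0.091 mean [ 0.6264 -0.2614] [ 0.6268 -0.2619] 0.0225
wrist 0.63 top 0.091 mean [ 0.4837 -0.2744] [ 0.4835 -0.2749] 0.0225
wrist flap L 8846 z 0.0946 angle 3.3 edge 0.135
wrist flap R 3166 z 0.0951 angle 3.3 edge 0.137
scene tin_tall 0.57 top 0.123 c [0.4619 0.011 ] e 0.0013 handle 70 107.0
scene tin_tall 0.49 top 0.006 c [0.4748 0.0054] e 0.0198 handle 0 0.0
scene tin_squat 0.56 top 0.081 c [0.51   0.3354] e 0.0013 handle 56 77.0
side tin_tall 0.71 top 0.033 c [ 0.3617 -0.0916] e 0.0068 handle 5 21.0
side tin_squat 0.64 top 0.084 c [0.507 0.338] e 0.0015 handle 49 79.0
side tin_squat 0.36 top 0.093 c [ 0.759  -0.0604] e 0.002 handle 2 0.0
wrist tin_squat 0.7 top 0.092 c [ 0.7613 -0.0644] e 0.0018 handle 0 0.0
wrist tin_squat 0.54 top 0.101 c [ 0.5688 -0.3563] e 0.021 handle 1947 -81.0
```

View pics/pot_wrist.png

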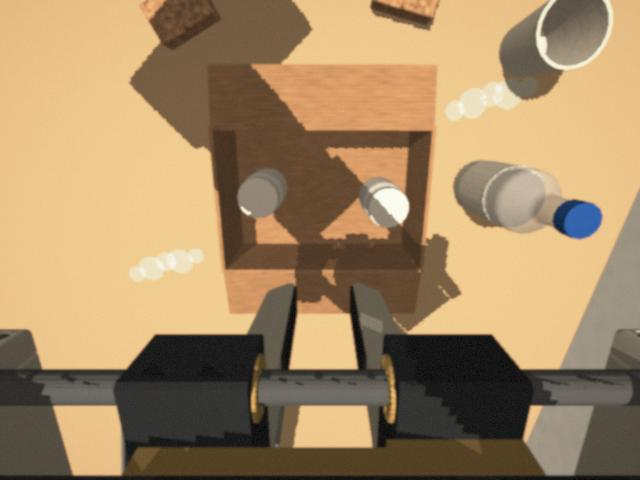

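View pics/pot_scene.png

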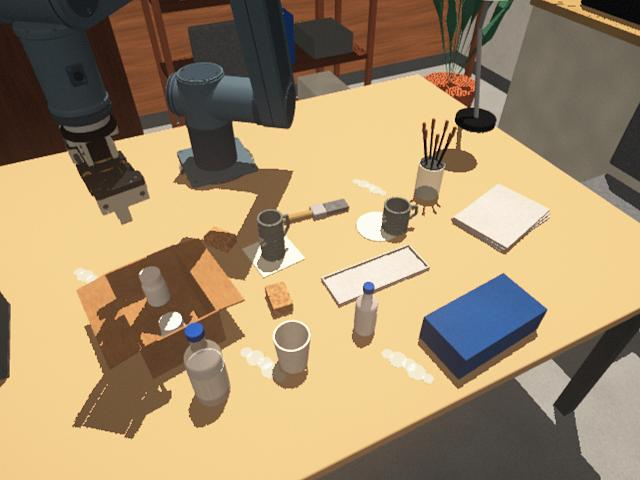

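Both flaps are folded fully out (about 3.3 rad). The squat tin has been knocked off centre, to about (0.509,0.337), so I'll mend that now.

```bash
python3 -c "
from h import *
plan(.5085,.3365,.28,-12)"
```

```text
shift [  19.   57. -613.] rv [ 0.379  0.001 -0.005] rows by deg 2.5
```

```bash
python3 -m handwheel '[[[1,0,3,-30,0,0,0],[1,0,7,-70,0.05,0,0],[1,0,10,-110,0.1,0,0],[1,0,14,-150,0.15,0,0],[1,0,18,-190,0.2,0,0],[1,0,22,-235,0.25,0,0],[1,0,26,-280,0.3,0,0],[1,0,30,-325,0.35,0,0],[1,0,34,-370,0.379,0,0],[1,0,38,-415,0.379,0,0],[1,0,43,-460,0.379,0,0],[1,0,47,-505,0.379,0,0],[1,0,51,-545,0.379,0,0],[1,10,54,-580,0.379,0,0],[1,15,56,-603,0.379,0,0],[1,19,57,-613,0.379,0,0],[1,19,57,-613,0.379,0,0],[1,19,57,-613,0.379,0,0]]]'
python3 tins.py; python3 -c "
from h import *
plan(.5085,.3365,.036,-12)"
```

```text
t: 32.85
eef_pos: [0.509, 0.3358, 0.2804]
ee_rot: [0.551, 0.443, -0.549, 0.447]
force: [-0.7, -0.9, 0.3]
finger_gap: 1.002
scene tin_tall 0.57 top 0.123 c [0.4621 0.0106] e 0.0014 handle 71 107.0
scene tin_tall 0.53 top 0.081 c [0.5103 0.3352] e 0.0038 handle 67 80.0
scene tin_tall 0.51 top 0.2 c [ 0.7546 -0.253 ] e 0.0057 handle 1110 58.0
scene tin_squat 0.89 top 0.081 c [0.5101 0.3352] e 0.0016 handle 57 78.0
scene tin_squat 0.71 top 0.005 c [0.4721 0.0056] e 0.0161 handle 0 0.0
side tin_tall 0.63 top 0.126 c [0.4581 0.0141] e 0.0017 handle 48 108.0
side tin_squat 0.7 top 0.084 c [0.5066 0.3382] e 0.0014 handle 46 79.0
wrist tin_tall 0.88 top 0.106 c [0.4458 0.0257] e 0.0045 handle 378 17.0
wrist tin_squat 0.79 top 0.083 c [0.5085 0.3375] e 0.0015 handle 142 78.0
wrist tin_squat 0.64 top 0.022 c [0.3572 0.2072] e 0.0132 handle 0 0.0
shift [244.  -2.  -0.] rv [-0.001  0.    -0.005] rows by deg 0.0
```

View pics/tmp_wrist.png

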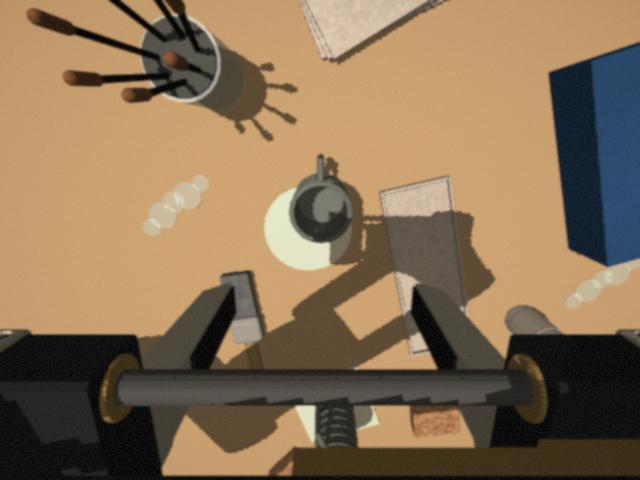

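The squat tin is at (320,210), half off the tile and upright. Regrasping it.

```bash
python3 -m handwheel '[[[1,30,-1,-1,0,0,0],[1,70,-1,-1,0,0,0],[1,110,-1,-1,0,0,0],[1,150,-1,-1,0,0,0],[1,185,-1,-1,0,0,0],[1,210,-1,-1,0,0,0],[1,230,-1,-1,0,0,0],[1,241,-1,-1,0,0,0],[1,244,-1,-1,0,0,0],[1,244,-1,-1,0,0,0],[0,244,-1,-1,0,0,0],[0,244,-1,-1,0,0,0],[0,244,-1,-1,0,0,0],[0,244,-1,-1,0,0,0],[0,244,-1,-1,0,0,0],[0,244,-1,-1,0,0,0],[0,244,-1,-1,0,0,0]]]' 20
python3 -c "
from h import *
plan(.483,.3012,.037,-12)"
```

```text
t: 35.0
eef_pos: [0.5095, 0.3373, 0.037]
ee_rot: [0.551, 0.443, -0.548, 0.446]
force: [-1.5, -0.5, 5.5]
finger_gap: 0.695
shift [ -0. -18.  41.] rv [-0.001 -0.    -0.006] rows by deg 0.0
```

```bash
python3 -m handwheel '[[[0,-8,0,0,0,0,0],[0,-20,0,0,0,0,0],[0,-30,-2,5,0,0,0],[0,-30,-8,18,0,0,0],[0,-30,-14,32,0,0,0],[0,-30,-18,41,0,0,0],[0,-20,-18,41,0,0,0],[0,-10,-18,41,0,0,0],[0,-5,-18,41,0,0,0],[0,-2,-18,41,0,0,0],[0,0,-18,41,0,0,0],[0,1,-18,41,0,0,0],[0,1,-18,41,0,0,0],[1,1,-18,41,0,0,0],[1,1,-18,41,0,0,0],[1,1,-18,41,0,0,0],[1,1,-18,41,0,0,0],[1,1,-18,41,0,0,0],[1,-20,-18,41,0,0,0],[1,-50,-18,41,0,0,0]]]'
python3 -m handwheel '[[[1,-40,0,0,0,0,0],[1,-90,0,0,0,0,0],[1,-140,0,0,0,0,0],[1,-190,0,20,0,0,0],[1,-190,0,60,0,0,0],[1,-190,0,60,0,0,0]]]'
python3 tins.py; python3 -c "
from h import *
plan(.4815,-.2735,.28,99.6)"
```

```text
t: 37.0
eef_pos: [0.4815, 0.3004, 0.0856]
ee_rot: [-0.549, -0.444, 0.55, -0.446]
force: [0.5, 0.8, 0.2]
finger_gap: 0.999
t: 37.6
eef_pos: [0.469, 0.2395, 0.2782]
ee_rot: [0.551, 0.442, -0.55, 0.446]
force: [-0.6, 0.2, -0.3]
finger_gap: 0.999
scene tin_tall 0.6 top 0.123 c [0.4621 0.0107] e 0.0012 handle 76 107.0
side tin_tall 0.69 top 0.125 c [0.4583 0.0142] e 0.0015 handle 48 108.0
side tin_squat 0.91 top 0.084 c [0.4823 0.3015] e 0.0014 handle 55 79.0
wrist tin_tall 0.74 top 0.124 c [0.4602 0.0139] e 0.0012 handle 144 107.0
wrist tin_tall 0.53 top 0.005 c [0.4624 0.0316] e 0.017 handle 0 0.0
wrist tin_tall 0.43 top 0.034 c [0.4035 0.4441] e 0.0007 handle 0 0.0
wrist tin_squat 0.84 top 0.083 c [0.4837 0.3005] e 0.0014 handle 122 78.0
wrist tin_squat 0.73 top 0.006 c [0.4835 0.3101] e 0.0169 handle 6 -104.0
shift [ -3. 120. 502.] rv [-1.948  0.002  0.003] rows by deg 13.0
```

View pics/tmp_wrist.png

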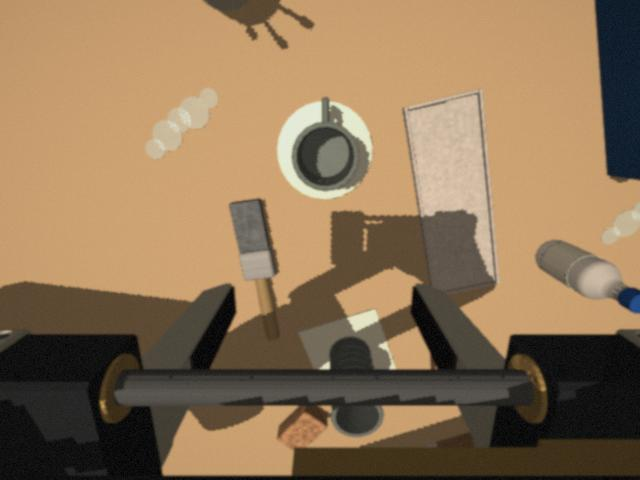

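The squat tin is centred again at (325,155). On to the pots: rotate the jaws across the carton and hover over pot1.

```bash
python3 -m handwheel '[[[0.8,0,5,30,-0.15,0,0],[0.8,0,15,65,-0.3,0,0],[0.8,0,25,100,-0.45,0,0],[0.8,0,33,135,-0.6,0,0],[0.8,0,42,170,-0.75,0,0],[0.8,0,50,205,-0.9,0,0],[0.8,0,58,240,-1.05,0,0],[0.8,0,67,280,-1.2,0,0],[0.8,0,77,320,-1.35,0,0],[0.8,0,86,360,-1.5,0,0],[0.8,0,96,400,-1.65,0,0],[0.8,0,105,440,-1.8,0,0],[0.8,0,113,475,-1.9,0,0],[0.8,0,120,502,-1.948,0,0],[0.8,0,120,502,-1.948,0,0],[0.8,0,120,502,-1.948,0,0],[0.8,0,120,502,-1.948,0,0]]]'
python3 tins.py; python3 pots.py; python3 -c "
from h import *
plan(.4833,-.2738,.05,99.6)"
```

```text
t: 39.75
eef_pos: [0.4817, -0.2721, 0.2763]
ee_rot: [-0.06, 0.705, 0.058, 0.704]
force: [0.2, -0.4, -0.2]
finger_gap: 0.798
scene tin_tall 0.64 top 0.123 c [0.462  0.0107] e 0.0013 handle 65 107.0
scene tin_squat 0.84 top 0.081 c [0.4858 0.2985] e 0.0014 handle 51 77.0
scene tin_squat 0.69 top 0.021 c [0.3608 0.1936] e 0.0142 handle 0 0.0
side tin_squat 0.74 top 0.103 c [ 0.5278 -0.1658] e 0.0264 handle 300 106.0
side tin_squat 0.62 top 0.083 c [0.4823 0.3018] e 0.0014 handle 51 79.0
wrist tin_tall 0.55 top 0.125 c [0.459  0.0105] e 0.0013 handle 0 0.0
scene 0.89 top 0.09 mean [ 0.6293 -0.2621] [ 0.6283 -0.2624] 0.0229
scene 0.61 top 0.089 mean [ 0.4877 -0.2764] [ 0.4854 -0.2755] 0.023
scene 0.51 top 0.099 mean [ 0.5482 -0.1712] [ 0.5372 -0.1651] 0.1145
scene flap L 1200 z 0.0922 angle 3.3 edge 0.134
scene flap R 1863 z 0.0923 angle 3.3 edge 0.137
side 0.77 top 0.093 mean [ 0.4802 -0.2705] [ 0.4811 -0.2715] 0.0248
side 0.72 top 0.094 mean [ 0.6231 -0.2575] [ 0.6047 -0.2329] 0.0552
side flap L 836 z 0.0933 angle 3.3 edge 0.138
side flap R 465 z 0.0937 angle 3.32 edge 0.138
wrist 0.77 top 0.091 mean [ 0.624  -0.2618] [ 0.6253 -0.2617] 0.0223
wrist 0.55 top 0.091 mean [ 0.4819 -0.2748] [ 0.4827 -0.2747] 0.0226
wrist 0.35 top 0.101 mean [ 0.5104 -0.1781] [ 0.5369 -0.1722] 0.1128
wrist flap L 3884 z 0.0948 angle 3.3 edge 0.135
wrist flap R 4071 z 0.0944 angle 3.3 edge 0.136
shift [226.  -0.   2.] rv [-0.    -0.001  0.003] rows by deg 0.0
```

View pics/pot_wrist.png

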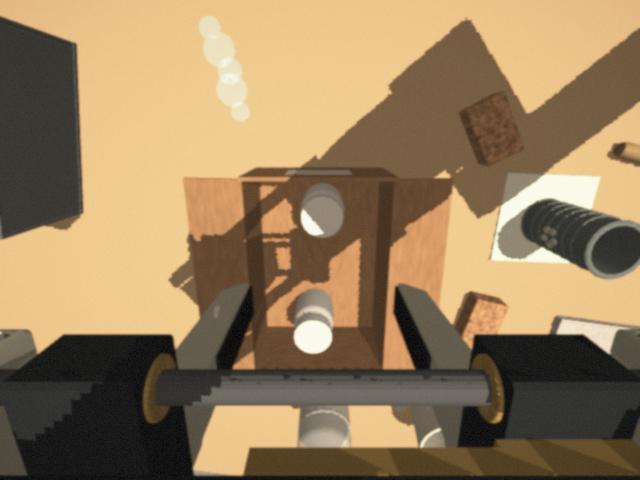

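The pots are at (322,210) and (314,330), and the middle place is empty. Descending on pot1.

```bash
python3 -m handwheel '[[[0.8,30,0,2,0,0,0],[0.8,65,0,2,0,0,0],[0.8,100,0,2,0,0,0],[0.8,135,0,2,0,0,0],[0.8,165,0,2,0,0,0],[0.8,190,0,2,0,0,0],[0.8,210,0,2,0,0,0],[0.8,222,0,2,0,0,0],[0.8,226,0,2,0,0,0],[0.8,226,0,2,0,0,0],[0,226,0,2,0,0,0],[0,226,0,2,0,0,0],[0,226,0,2,0,0,0],[0,226,0,2,0,0,0],[0,226,0,2,0,0,0],[0,226,0,2,0,0,0],[0,226,0,2,0,0,0]]]' 15
python3 -m handwheel '[[[0,-10,0,0,0,0,0],[0,-30,0,0,0,0,0],[0,-60,0,0,0,0,0],[0,-100,0,0,0,0,0],[0,-140,0,0,0,0,0],[0,-180,0,0,0,0,0],[0,-200,0,0,0,0,0],[0,-200,0,0,0,0,0]]]'
python3 -c "
from h import *
plan(.6295,.270,.25,0)"
```

```text
t: 42.2
eef_pos: [0.4838, -0.274, 0.0511]
ee_rot: [-0.061, 0.704, 0.058, 0.705]
force: [-0.8, -0.3, 5.3]
finger_gap: 0.53
t: 43.0
eef_pos: [0.4849, -0.2741, 0.2549]
ee_rot: [-0.062, 0.703, 0.056, 0.706]
force: [-0.4, -0.3, -0.9]
finger_gap: 0.528
shift [  1. 512. 233.] rv [1.738 0.011 0.003] rows by deg 11.6
```

```bash
python3 -m handwheel '[[[0,0,25,10,0.14,0,0],[0,0,60,27,0.28,0,0],[0,0,95,43,0.42,0,0],[0,0,130,60,0.56,0,0],[0,0,167,76,0.7,0,0],[0,0,204,93,0.84,0,0],[0,0,241,110,0.98,0,0],[0,0,278,127,1.12,0,0],[0,0,315,143,1.26,0,0],[0,0,352,160,1.4,0,0],[0,0,389,177,1.54,0,0],[0,0,425,193,1.65,0,0],[0,0,460,209,1.74,0,0],[0,0,490,223,1.74,0,0],[0,0,505,230,1.74,0,0],[0,0,512,233,1.74,0,0],[0,0,512,233,1.74,0,0],[0,0,512,233,1.74,0,0]]]'
python3 -c "
from h import *
plan(.6295,.270,.052,0)"
```

```text
t: 44.8
eef_pos: [0.6288, 0.2686, 0.2503]
ee_rot: [0.499, 0.496, -0.502, 0.503]
force: [-0.8, 0.5, -0.7]
finger_gap: 0.531
shift [198.  -0.  -3.] rv [-0.002  0.009 -0.004] rows by deg 0.1
```

```bash
python3 -c "
from fit import *
for n in('scene','side'):
    p,c=cloud(n); k=box(p,(.6,.15,.03),(1.1,.6,.3))&(c[:,0].astype(int)>c[:,2]+30); q=p[k]; print(n,len(q),np.percentile(q,[1,50,99],axis=0).round(3))
    k=box(p,(.56,.15,.02),(.75,.42,.14)); q=p[k]; print(len(q), np.percentile(q,[1,50,99],axis=0).round(3))
"
```

```text
scene 5335 [[0.808 0.205 0.066]
 [0.875 0.31  0.069]
 [0.935 0.43  0.072]]Traceback (most recent call last):
  File "<string>", line 5, in <module>
    k=box(p,(.56,.15,.02),(.75,.42,.14)); q=p[k]; print(len(q), np.percentile(q,[1,50,99],axis=0).round(3))
                                                                ~~~~~~~~~~~~~^^^^^^^^^^^^^^^^^^^^
    return _quantile_unchecked(
        a, q, axis, out, overwrite_input, method, keepdims, weights)
    return _ureduce(a,
                    func=_quantile_ureduce_func,
    ...<5 lines>...
                    overwrite_input=overwrite_input,
                    method=method)
    r = func(a, **kwargs)
    result = _quantile(arr,
                       quantiles=q,
    ...<2 lines>...
                       out=out,
                       weights=wgt)
    slices_having_nans = np.isnan(arr[-1, ...])
                                  ~~~^^^^^^^^^
IndexError: index -1 is out of bounds for axis 0 with size 0
```

The blue box is well clear (x ≥ 0.80, 70 mm high). Lowering the pot into the tray.

```bash
python3 -m handwheel '[[[0,30,0,-2,0,0,0],[0,65,0,-2,0,0,0],[0,100,0,-2,0,0,0],[0,135,0,-2,0,0,0],[0,160,0,-2,0,0,0],[0,178,0,-2,0,0,0],[0,188,0,-2,0,0,0],[0,194,0,-2,0,0,0],[0,197,0,-2,0,0,0],[0,198,0,-2,0,0,0],[0,198,0,-2,0,0,0],[0,199,0,-2,0,0,0]]]'
python3 -c "
from h import *
print(robot.sense()['force']);plan(.6295,.270,.051,0)"
```

```text
t: 46.05
eef_pos: [0.6305, 0.2689, 0.0528]
ee_rot: [0.5, 0.496, -0.501, 0.503]
force: [0.4, -0.7, -1.3]
finger_gap: 0.527
[ 0.38984529 -0.69332616 -1.26880169]
shift [ 2. -1. -1.] rv [-0.002  0.008 -0.007] rows by deg 0.1
```

```bash
python3 -m handwheel '[[[0,1,-1,0,0,0,0],[0,2,-1,0,0,0,0],[0,2,-1,0,0,0,0],[0.85,2,-1,0,0,0,0],[0.85,2,-1,0,0,0,0],[0.85,2,-1,0,0,0,0],[0.85,2,-1,0,0,0,0],[0.85,-20,-1,0,0,0,0],[0.85,-60,0,0,0,0,0],[0.85,-100,0,0,0,0,0],[0.85,-150,0,0,0,0,0],[0.85,-190,0,0,0,0,0],[0.85,-225,0,0,0,0,0],[0.8,-225,0,0,0,0,0],[0.8,-225,0,0,0,0,0]]]'
python3 tins.py; python3 pots.py; python3 -c "
from h import *
plan(.6263,-.2612,.28,99.6)"
```

```text
t: 47.55
eef_pos: [0.6294, 0.2709, 0.2787]
ee_rot: [0.501, 0.495, -0.5, 0.503]
force: [-0.3, -0.1, -0.7]
finger_gap: 0.806
scene tin_tall 0.88 top 0.123 c [0.4622 0.0105] e 0.0012 handle 72 106.0
scene tin_tall 0.45 top 0.099 c [ 0.5487 -0.167 ] e 0.0281 handle 453 79.0
scene tin_squat 0.91 top 0.081 c [0.4857 0.2987] e 0.0012 handle 26 77.0
side tin_tall 0.78 top 0.126 c [0.4582 0.0137] e 0.0015 handle 49 108.0
side tin_squat 0.72 top 0.084 c [0.4821 0.3017] e 0.0015 handle 53 78.0
side tin_squat 0.71 top 0.096 c [ 0.637  -0.2831] e 0.0079 handle 152 118.0
side tin_squat 0.69 top 0.126 c [0.458  0.0136] e 0.0043 handle 44 108.0
wrist tin_tall 0.64 top 0.124 c [0.4624 0.0154] e 0.0004 handle 0 0.0
wrist tin_squat 0.93 top 0.083 c [0.4847 0.3006] e 0.0014 handle 233 77.0
wrist tin_squat 0.71 top 0.091 c [0.6028 0.2737] e 0.0083 handle 400 2.0
scene 0.65 top 0.089 mean [0.6336 0.2677] [0.6305 0.2687] 0.0241
scene 0.65 top 0.09 mean [ 0.6292 -0.2623] [ 0.6278 -0.2626] 0.024
scene flap L 1204 z 0.0923 angle 3.31 edge 0.134
scene flap R 1859 z 0.0925 angle 3.31 edge 0.138
side 0.81 top 0.092 mean [ 0.6231 -0.259 ] [ 0.6237 -0.2594] 0.0239
side 0.63 top 0.092 mean [0.6282 0.2711] [0.6276 0.2702] 0.0238
side flap L 828 z 0.0934 angle 3.29 edge 0.138
wrist 0.96 top 0.091 mean [0.6309 0.2706] [0.6311 0.27  ] 0.0223
shift [  2.  -1. 532.] rv [-1.741  0.012  0.002] rows by deg 11.6
```

View pics/pot_wrist.png

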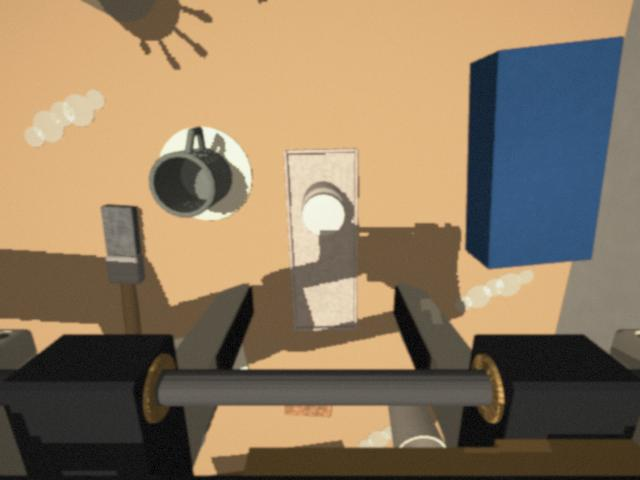

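Pot1 stands upright in the tray at (322,213), and the tins are unchanged. Now pot3.

```bash
python3 -m handwheel '[[[0.8,0,0,30,-0.14,0,0],[0.8,0,0,70,-0.28,0,0],[0.8,0,0,110,-0.42,0,0],[0.8,0,0,150,-0.56,0,0],[0.8,0,0,190,-0.7,0,0],[0.8,0,0,230,-0.84,0,0],[0.8,0,0,270,-0.98,0,0],[0.8,0,0,310,-1.12,0,0],[0.8,0,0,350,-1.26,0,0],[0.8,0,0,390,-1.4,0,0],[0.8,0,-1,430,-1.54,0,0],[0.8,0,-1,470,-1.65,0,0],[0.8,0,-1,500,-1.741,0,0],[0.8,0,-1,522,-1.741,0,0],[0.8,0,-1,532,-1.741,0,0],[0.8,0,-1,532,-1.741,0,0],[0.8,0,-1,532,-1.741,0,0]]]'
python3 pots.py; python3 -c "
from h import *
plan(.626,-.261,.05,99.6)"
```

```text
t: 50.0
eef_pos: [0.627, -0.26, 0.2823]
ee_rot: [-0.062, 0.702, 0.056, 0.707]
force: [0.7, -0.9, 0.3]
finger_gap: 0.804
scene 0.9 top 0.09 mean [ 0.6298 -0.263 ] [ 0.628  -0.2628] 0.0226
scene flap L 1207 z 0.0924 angle 3.3 edge 0.134
scene flap R 1858 z 0.0924 angle 3.3 edge 0.137
side 0.68 top 0.092 mean [ 0.6231 -0.2596] [ 0.623  -0.2605] 0.0245
side 0.66 top 0.092 mean [0.6274 0.2711] [0.6282 0.2706] 0.0234
side flap L 842 z 0.0937 angle 3.29 edge 0.138
side flap R 281 z 0.0939 angle 3.33 edge 0.138
wrist flap L 8478 z 0.0949 angle 3.3 edge 0.135
wrist flap R 8601 z 0.0947 angle 3.3 edge 0.136
shift [233.   2.  -2.] rv [0.001 0.005 0.009] rows by deg 0.1
```

View pics/pot_wrist.png

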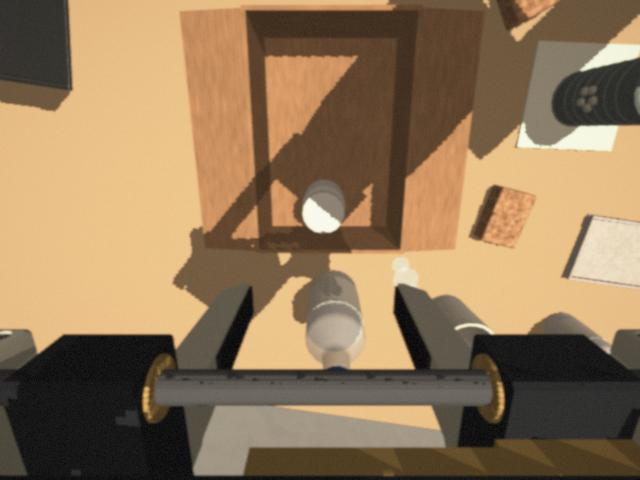

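```bash
python3 -m handwheel '[[[0.8,30,0,-1,0,0,0],[0.8,65,0,-1,0,0,0],[0.8,100,0,-1,0,0,0],[0.8,135,0,-1,0,0,0],[0.8,165,0,-1,0,0,0],[0.8,190,0,-1,0,0,0],[0.8,210,0,-1,0,0,0],[0.8,226,0,-1,0,0,0],[0.8,232,0,-1,0,0,0],[0.8,232,0,-1,0,0,0],[0,232,0,-1,0,0,0],[0,232,0,-1,0,0,0],[0,232,0,-1,0,0,0],[0,232,0,-1,0,0,0],[0,232,0,-1,0,0,0],[0,232,0,-1,0,0,0],[0,232,0,-1,0,0,0]]]' 15
python3 -m handwheel '[[[0,-10,0,0,0,0,0],[0,-30,0,0,0,0,0],[0,-60,0,0,0,0,0],[0,-100,0,0,0,0,0],[0,-140,0,0,0,0,0],[0,-180,0,0,0,0,0],[0,-200,0,0,0,0,0],[0,-200,0,0,0,0,0]]]'
python3 -c "
from h import *
plan(.629,.190,.25,0)"
```

```text
t: 52.0
eef_pos: [0.6281, -0.2624, 0.0515]
ee_rot: [-0.063, 0.702, 0.056, 0.707]
force: [-1.2, 1.4, 6.3]
finger_gap: 0.526
t: 52.8
eef_pos: [0.6278, -0.2615, 0.2561]
ee_rot: [-0.065, 0.7, 0.055, 0.709]
force: [0.2, -0.4, -0.9]
finger_gap: 0.528
shift [  0. 445.  77.] rv [1.74e+00 2.20e-02 1.00e-03] rows by deg 11.6
```

```bash
python3 -m handwheel '[[[0,0,20,3,0.14,0,0],[0,0,50,8,0.28,0,0],[0,0,85,14,0.42,0.005,0],[0,0,120,20,0.56,0.007,0],[0,0,155,26,0.7,0.009,0],[0,0,190,33,0.84,0.01,0],[0,0,225,39,0.98,0.012,0],[0,0,260,45,1.12,0.014,0],[0,0,295,51,1.26,0.016,0],[0,0,330,57,1.4,0.018,0],[0,0,365,63,1.54,0.02,0],[0,0,400,69,1.65,0.022,0],[0,0,425,74,1.74,0.022,0],[0,0,440,76,1.74,0.022,0],[0,0,445,77,1.74,0.022,0],[0,0,445,77,1.74,0.022,0],[0,0,445,77,1.74,0.022,0]]]'
python3 -c "
from h import *
plan(.629,.190,.053,0)"
```

```text
t: 54.5
eef_pos: [0.629, 0.1887, 0.2497]
ee_rot: [-0.499, -0.5, 0.501, -0.5]
force: [-0.3, -0.1, -0.7]
finger_gap: 0.529
shift [197.   0.  -2.] rv [-0.     0.001  0.001] rows by deg 0.0
```

```bash
python3 -m handwheel '[[[0,30,0,-1,0,0,0],[0,65,0,-1,0,0,0],[0,100,0,-1,0,0,0],[0,135,0,-1,0,0,0],[0,160,0,-1,0,0,0],[0,178,0,-1,0,0,0],[0,188,0,-1,0,0,0],[0,194,0,-1,0,0,0],[0,196,0,-1,0,0,0],[0,197,0,-1,0,0,0],[0,197,0,-1,0,0,0],[0,198,0,-1,0,0,0]]]'
python3 -c "
from h import *
print(robot.sense()['force']);plan(.629,.190,.052,0)"
```

```text
t: 55.7
eef_pos: [0.6295, 0.1896, 0.0528]
ee_rot: [0.5, 0.499, -0.5, 0.5]
force: [0.2, 0.1, -0.8]
finger_gap: 0.528
[ 0.2183953   0.12834393 -0.82947193]
shift [ 1. -0. -0.] rv [-0.     0.001 -0.001] rows by deg 0.0
```

```bash
python3 -m handwheel '[[[0,1,0,0,0,0,0],[0,2,0,0,0,0,0],[0,2,0,0,0,0,0],[0.85,2,0,0,0,0,0],[0.85,2,0,0,0,0,0],[0.85,2,0,0,0,0,0],[0.85,2,0,0,0,0,0],[0.85,-20,0,0,0,0,0],[0.85,-60,0,0,0,0,0],[0.85,-100,0,0,0,0,0],[0.85,-150,0,0,0,0,0],[0.85,-190,0,0,0,0,0],[0.85,-240,0,0,0,0,0],[0.85,-260,0,0,0,0,0],[0.85,-260,0,40,0,0,0],[0.85,-260,0,60,0,0,0],[0.85,-260,0,60,0,0,0]]]'
python3 tins.py; python3 pots.py; python3 a.py | grep -E "block|brush|cup|bottle"
```

```text
t: 57.4
eef_pos: [0.6294, 0.1273, 0.313]
ee_rot: [-0.5, -0.498, 0.501, -0.5]
force: [0.5, 0.3, 0.0]
finger_gap: 0.853
scene tin_tall 0.97 top 0.123 c [0.4621 0.0107] e 0.0014 handle 62 107.0
scene tin_squat 0.96 top 0.081 c [0.4858 0.2988] e 0.0015 handle 35 77.0
scene tin_squat 0.62 top 0.1 c [ 0.5737 -0.2959] e 0.0837 handle 287 -79.0
side tin_tall 0.97 top 0.126 c [0.4583 0.0136] e 0.0017 handle 49 108.0
side tin_squat 0.69 top 0.085 c [0.4822 0.302 ] e 0.0016 handle 53 79.0
wrist tin_tall 0.94 top 0.124 c [0.4609 0.0129] e 0.0014 handle 271 106.0
wrist tin_tall 0.39 top 0.102 c [ 0.5525 -0.1723] e 0.0249 handle 1161 141.0
wrist tin_squat 0.9 top 0.083 c [0.4844 0.2998] e 0.0015 handle 127 77.0
scene 0.92 top 0.089 mean [0.634  0.1892] [0.6325 0.1897] 0.0237
scene 0.61 top 0.089 mean [0.6336 0.2679] [0.6317 0.2678] 0.0237
scene flap L 1201 z 0.0921 angle 3.31 edge 0.134
scene flap R 1865 z 0.0924 angle 3.3 edge 0.137
side 0.83 top 0.092 mean [0.6287 0.1936] [0.6295 0.1925] 0.0234
side 0.8 top 0.092 mean [0.6285 0.2717] [0.6293 0.2726] 0.0232
side 0.38 top 0.101 mean [ 0.5584 -0.23
[... 1531 characters left out ...]
.033]
side block_a 0.63 [342. 220.] 403 [ 0.571 -0.051  0.003] [ 0.603 -0.025  0.026] [ 0.64  -0.007  0.032]
side block_a 0.52 [300. 317.] 994 [0.45  0.271 0.005] [0.486 0.305 0.051] [0.514 0.354 0.083]
side brush 0.94 [359. 317.] 832 [0.347 0.076 0.005] [0.363 0.198 0.018] [0.388 0.264 0.024]
side brush 0.36 [272. 213.] 506 [0.729 0.096 0.007] [0.742 0.117 0.075] [0.764 0.131 0.141]
side brush_jar 0.68 [263. 378.] 1605 [0.379 0.469 0.01 ] [0.402 0.514 0.103] [0.45  0.543 0.215]
side water_bottle 0.82 [346. 145.] 954 [ 0.719 -0.239  0.003] [ 0.74  -0.209  0.1  ] [ 0.776 -0.191  0.202]
side water_bottle 0.67 [401. 176.] 4903 [ 0.43  -0.385 -0.001] [ 0.569 -0.296  0.071] [ 0.672 -0.129  0.102]
```

View pics/pot_wrist.png

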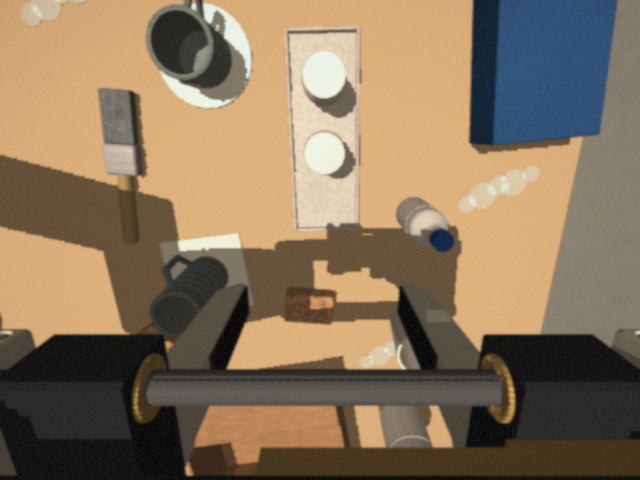

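View pics/pot_scene.png

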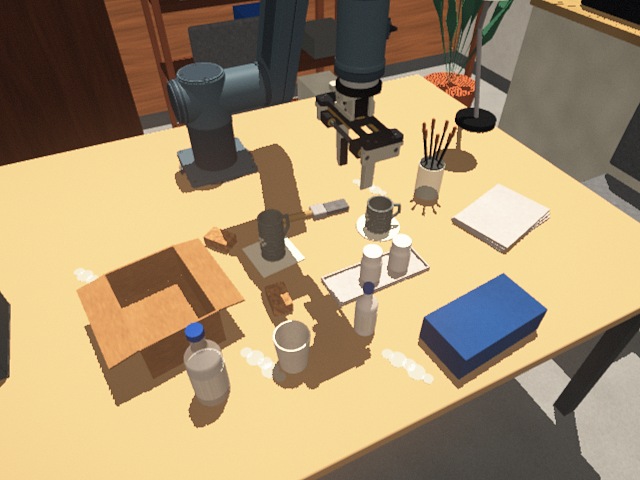

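View pics/pot_side.png

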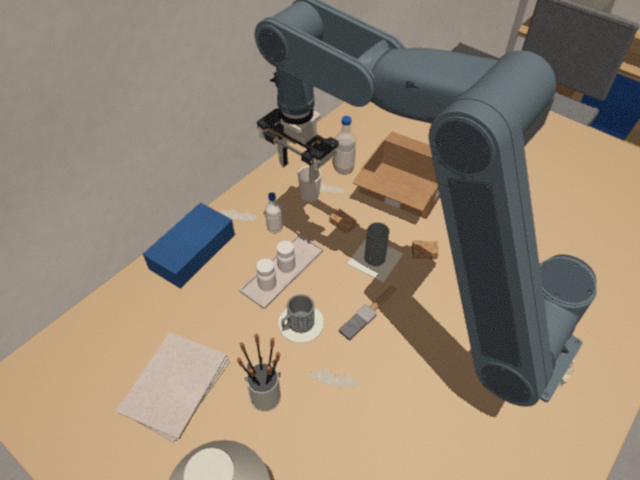

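All three views agree. The pots stand in the tray at (371,262) and (400,253), the carton is empty with its flaps out, and the tins are centred on swapped tiles. The other things haven't moved. Handing in.

```bash
python3 -c "
from h import *
robot.job_done()"
```

```text
the job is handed in; nothing more can be done
```

The craft table is ready and I handed the job in at about 58 s; no verdict was reported.

- **Tins:** I swapped them by parking the tall tin on free table in between. While I was folding the flaps, the squat tin was knocked about 44 mm aside. I put it back before touching the pots. At the last check both tins stood upright, each within about 2 mm of its tile's middle.
- **Flaps:** both are folded fully out and measured 3.3 rad, which is their stop.
- **Pots:** only two were in the carton (`pot1` and `pot3`). Both stand upright in the tray, about 80 mm apart, and the carton is empty.
- **Other things:** the other things measured where they started, within a few millimetres. In the last check the scene camera missed one cork block and the side camera found it in place.

**Disagreements:** the scene and side cameras differed steadily by 3–5 mm, so I aimed at their average and checked it with the wrist camera. One wrist reading put the squat tin about 60 mm off, but the tin was cut off at the picture's edge and the other two views contradicted it. The networks also gave some false finds, which I left out after checking them against position and height.

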